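Draw the pushed-back pan to the front of the rack with the pan hook

TASK

One of the three steel pans on the bench rack's lower deck has been pushed to the back: take the pan hook from the cutting boards, hook it over that pan's front rim and draw the pan straight forward until its front rim is level with the fronts of the two pans beside it. Keep the gripper off the pan and leave the other pans and the mixing bowl where they stand, then lay the hook back on the cutting boards without letting it drop.

Things in the scene. Friction and masses are not known exactly. Their poses are not given: they have to be found in the camera images.
- hook: Pan hook, 165 mm long, 0.16 kg: black slab handle 100 x 22 wide x 26 high; a flat steel bar 18 wide x 5 thick runs forward from it (underside 4.5 above the origin's level) to a leg turned down at the end. Origin mid-handle, +x to the hook, z up. Lies level on the boards, leg down; the rear 56 to 60 of the handle juts out over their near edge, free for fingers beside and below.
- hook_tip (a point): Foot of the hook's leg, middle of its lower end: at (112.5, 0, -13) mm in the hook's frame, level with the handle's underside. The leg is 5 thick (x = 110 to 115), 18 wide, and reaches 17.5 below the bar's underside.
- pan: The pushed-back pan: open steel food pan 176 long (x) x 108 wide x 65 high, 0.4 to 0.85 kg. Origin at underside level below the middle of the front rim's outer edge; +x back into the rack, z up. Front wall 3 thick, inner face at x = 13. Tart moulds are fixed inside from x = 70 back; ahead of that it is empty down to z = 3. Starts 85 to 100 behind the deck's front edge.
- pan_rim (a point): Middle of the top of that pan's front rim: (5, 0, 65) mm in the pan's frame. The rim is a flat flange 10 wide all round the top, outside the walls. The pan slides freely on the deck.
- pan_left: Same kind of pan (same size, origin and axes), at the front of the deck on the left (+y), its front rim level with the deck's front edge. A bystander.
- pan_right: Same kind of pan (same size, origin and axes), at the front of the deck on the right, its front rim level with the deck's front edge. A bystander.
- rack: Fixed steel rack 410 wide. Origin at bench level below the middle of the deck's front edge; +x straight back, y left, z up. Deck top z = 40, x = 0 to 300. Wire shelf above, underside z = 241, from x = -19 to 304: to come near it the gripper must lean back towards the robot, 20 to 45 degrees. Posts 18 thick at x = 20, 280, y = +-197. Pans at y = 0, +-126.
- boards: Two white cutting boards, stacked and fixed: together 230 (x) x 150 (y) x 40 high, to the right of the rack. Origin at bench level under their middle; near edge at x = -115, top at z = 40.
- bowl: Steel mixing bowl, 170 across, 80 high, on the bench to the left of the rack. Origin under its middle. A bystander.
There are look-alikes about, which are no part of the job. What is shaped like the hook but blue or pink is not meant.

How it is judged:
On the way, in this order (a step that is already met when the one before it is completed fails the run):
1. the hook's leg stands inside the pushed-back pan, behind its front wall and below its rim (x of hook_tip in the frame of pan between 0.012 and 0.07 m and y of hook_tip in the frame of pan between -0.044 and 0.044 m and z of hook_tip in the frame of pan below 0.061 m and x of pan in the frame of rack above 0.07 m), for 0.1 s.
2. with the leg still behind the front wall, the pan's front rim has come level with the deck's front edge and its neighbours (within 12 mm) (x of hook_tip in the frame of pan between 0.012 and 0.07 m and z of hook_tip in the frame of pan below 0.063 m and x of pan in the frame of rack between -0.012 and 0.012 m), for 0.2 s.
At the end, for the whole second after the job is handed in: Pan flat on the deck at rest, front rim within 12 mm of the deck's front edge, turned under 7 degrees from the rack; hook at rest on the cutting boards, handle and leg foot both at board height; other pans within 12 mm and bowl within 20 mm of where they stood (x of pan in the frame of rack between -0.012 and 0.012 m and angle between the x axis of pan and the x axis of rack, either way round below 0.12 rad and z of pan in the frame of rack between 0.036 and 0.044 m and angle between pan's own z axis and vertical below 0.05 rad and linear speed of each of pan, hook below 0.02 m/s and z of hook in the frame of boards between 0.044 and 0.065 m and z of hook_tip in the frame of boards between 0.036 and 0.065 m and contact force between hook and boards above 0.3 N and distance of each of pan_left, pan_right from where it was at the start of the episode below 0.012 m and distance of bowl from where it was at the start of the episode below 0.02 m); the robot touches nothing.
It fails at once if the gripper or arm touches the pan that is drawn forward (over 1 N) (contact force between any of the fingers, the arm and pan above 1 N).
It fails at once if a neighbouring pan is pushed out of place by more than 12 mm (distance of any of pan_left, pan_right from where it was at the start of the episode above 0.012 m).
It fails at once if the bowl is moved by more than 20 mm (distance of bowl from where it was at the start of the episode above 0.02 m).
It fails at once if the drawn pan is tipped by more than 12 degrees (angle between pan's own z axis and vertical above 0.21 rad).
It fails at once if the hook is let fall (over 0.6 m/s while not held) (linear speed of hook above 0.6 m/s and contact force between the fingers and hook below 0.2 N).
It also fails if it takes over 56 s, if anything falls off the work surface, if the arm or the gripper's body presses on something with over 40 N, if the wrist force passes 120 N, or if a joint passes its speed limit or range.

ROBOT

A 7-joint arm with a two-finger parallel gripper is mounted at the origin on the work surface. World frame = base frame: x ahead of the robot, y to its left, z up, the work surface at z = 0. Lengths are in m, angles in rad, forces in N, time in s.
With the tool pointing down it reaches from about 0.425 to 0.925 m from the base axis. Payload 6.8 kg.
Tool frame: the origin (TCP) lies on the mounting face of the last link; the fingertips stand 173 mm ahead of it and the grasp point (between the pads) lies 155 mm ahead of it; y points along the fingers, x is the direction in which the jaws open and shut, and the axes are right-handed (so a half turn about y gives the same grasp; the last joint's range is limited). The gripper opens to 85 mm and grips with 20 to 120 N. Pads are 22 mm wide; open, the fingers measure 114 mm over their backs; the gripper's body (76 mm by 85 mm) begins 54 mm behind the grasp point. The pads swing forward as they close: fully open they stand 13 mm farther back than shut.
Start: joints at [1.081, 0.477, 0.022, 1.555, -0.011, 1.109, -0.083], TCP at [0.252, -0.626, 0.405] pointing down, gripper open.
Joint ranges: [-2.96, 2.96], [-0.34, 2.1], [-1.41, 1.46], [0.24, 2.44], [-1.37, 4.51], [0.17, 1.92], [-2.96, 2.96]. Speed limits (rad/s): [2.39, 2.39, 3.14, 3.14, 3.14, 3.14, 3.14].

INTERFACE

Orientations are given as a rotation vector (axis times angle).
In Python, from bench import r gives the robot as it stands.
- The arm moves only by the tool step_arm, never from a script. Its arguments are lists of equal length, an entry for each row: "xyz": the shift along the tool's x, y, z scaled (see below), a list of three; "rotation": the turn, a rotation vector about the tool's x, y, z scaled (see below), a list of three. A call has 1 to 20 rows; each row is the pose to reach, as a shift and turn from the pose measured when the call began, along the tool's axes at that moment; what a row does not reach only later rows make up. The controller multiplies each number of a shift by 30 cm and each number of a turn by 90 degrees. A row lasts 1/8 s, in which the tool goes at most 62.5 mm and 10.7 degrees, less where a joint would pass 70% of its speed; a pose out of reach is approached as far as the arm can. A call with a number of a shift or a turn outside -1 to 1 is refused whole. A call with a gripper value outside its range is refused whole. "grip" is the closure, from 0 (fully open) to 1 (shut), set as the call begins (left out, the last holds). The fingers move at their own pace and stop on an object; "force" is the grip in N (left out, the last holds). Time passes only in rows, so rows that repeat a pose let the fingers close. It gives the time, the measured TCP pose, the force and the opening at its end, in the units of the state.
- r.get_obs(): the state, without advancing time (a new reading comes with each control period).
- r.grab_frame(name): name is "side" or "top"; returns a dict with "pixels" (480x640x3 uint8, red, green, blue), "fx", "fy", "cx", "cy" (pixels), "dist_coeffs" ([k1, k2, p1, p2, k3] as OpenCV has them; the pictures are not rectified), "position" and "attitude" of the camera in the world. Camera axes: x right, y down, z forward; pixel columns grow to the right and rows downward; lengths in m; the calibration is good to about 2 mm. A picture is of the moment at which its call begins. There is no depth.
- r.hand_in(): hands the job in, once; it reports no verdict.
The state is a dict: "clock": time; "joints": joint angles; "qvel": joint speeds; "tau": joint torques, N m; "tcp_pos": TCP position; "orientation": TCP orientation; "contact_force": force on the tool from outside, world axes, zero at the start; "moment": the same for the moment, N m; "grip_width": finger opening in m.
Only numpy, scipy, OpenCV 4.12 (cv2) and the standard library are available. Lean on these libraries where they do the work, as an engineer would, in place of code of your own. Each camera call takes 0.05 s, during which the arm holds its last target.

## Working session

There is one attempt and no reset: what is moved stays moved. The work goes in short steps, Python scripts to look and compute and a tool call to move; the robot and the scene stay as the last step left them, time stands still between calls to the robot, and variables do not carry over. Pictures are saved under pics/ and viewed, and the job is handed in when it is done.

Besides the shell and the picture viewer there is one more tool, called by a JSON object that holds its "name" and its "arguments", one argument or row to a line. step_arm: Moves the arm, as the interface text tells. Its arguments: {"type":"object","properties":{"xyz":{"type":"array"},"rotation":{"type":"array"},"grip":{"type":"number"},"force":{"type":"number"}},"required":["xyz","rotation"]}

```bash
mkdir -p pics; ls; python3 - <<'E'
from bench import r
import cv2,json
o=r.get_obs(); print(o)
for n in("side","top"):
    f=r.grab_frame(n); cv2.imwrite(f"pics/{n}0.png",f["pixels"][:,:,::-1])
    print(n,{k:v for k,v in f.items() if k!="pixels"})
E
```

```text
pics
{'clock': 0.0, 'joints': array([ 1.08090086,  0.47781727,  0.02232416,  1.55646975, -0.01148792,
        1.10930511, -0.08311536]), 'qvel': array([-0.00157519,  0.00122182,  0.00153778,  0.00046526, -0.00053579,
       -0.00095629, -0.00074528]), 'tau': array([ 2.55060911e-05, -5.96456516e+01,  1.60801996e+00, -2.81195408e+01,
        1.25047108e-02,  9.55811032e-03,  8.01643210e-06]), 'tcp_pos': array([ 0.25140515, -0.62613084,  0.40370589]), 'orientation': array([-1.365034  ,  0.92472196, -0.92204074]), 'contact_force': array([-0.67979855,  0.54981332,  0.0757197 ]), 'moment': array([-0.00857863,  0.00764356,  0.04595041]), 'grip_width': 0.08536625975964188}
side {'fx': 476.7081390306279, 'fy': 476.7081390306279, 'cx': 314.8169296531624, 'cy': 235.29651351306552, 'dist_coeffs': array([-0.09573447,  0.        ,  0.        ,  0.        ,  0.        ]), 'position': array([0.11993631, 0.64526553, 0.84001401]), 'attitude': array([-0.76139283,  2.64126656, -1.02560313])}
top {'fx': 437.3697705467757, 'fy': 437.3697705467757, 'cx': 318.5008452430874, 'cy': 239.16944032385672, 'dist_coeffs': array([0.01567028, 0.        , 0.        , 0.        , 0.        ]), 'position': array([0.28221926, 0.0626611 , 1.25280861]), 'attitude': array([-2.16480801,  2.10611695, -0.19683705])}
```

View pics/side0.png

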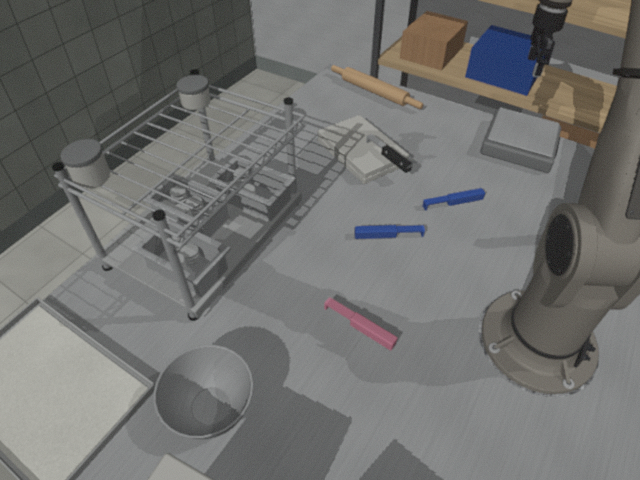

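View pics/top0.png

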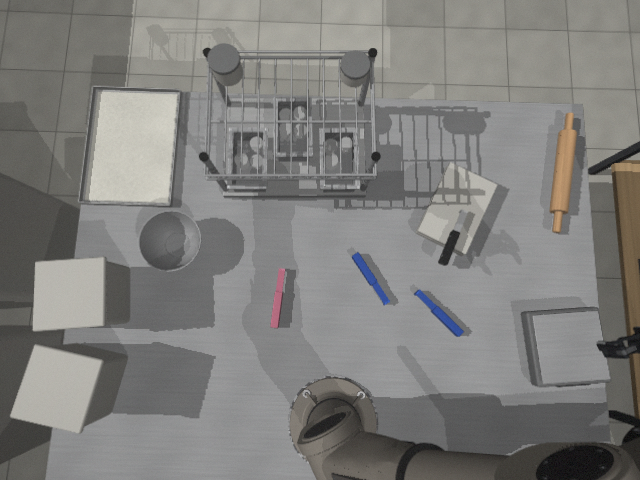

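```bash
python3 - <<'E'
from scipy.spatial.transform import Rotation as R
print(R.from_rotvec([-1.365034  ,  0.92472196, -0.92204074]).as_matrix().round(3))
E
```

```text
[[ 0.373 -0.001  0.928]
 [-0.928  0.002  0.373]
 [-0.002 -1.    -0.   ]]
```

```bash
cat > h.py <<'E'
from bench import r
import cv2, numpy as np
from scipy.spatial.transform import Rotation as R
def grab(n,name=None):
    f=r.grab_frame(n); 
    if name: cv2.imwrite(f"pics/{name}.png",f["pixels"][:,:,::-1])
    f['K']=np.array([[f['fx'],0,f['cx']],[0,f['fy'],f['cy']],[0,0,1]]); f['Rm']=R.from_rotvec(f['attitude']).as_matrix()
    return f
def ray(f,px):
    p=cv2.undistortPoints(np.array(px,float).reshape(-1,1,2),f['K'],f['dist_coeffs']).reshape(-1,2)
    d=np.c_[p,np.ones(len(p))]@f['Rm'].T
    return f['position'],d
def plane(f,px,z):
    o,d=ray(f,px); return o+d*((z-o[2])/d[:,2])[:,None]
def proj(f,P):
    P=np.atleast_2d(P); Rc=f['Rm'].T
    return cv2.projectPoints(P.astype(float),cv2.Rodrigues(Rc)[0],-Rc@f['position'],f['K'],f['dist_coeffs'])[0].reshape(-1,2)
def tri(f1,p1,f2,p2):
    o1,d1=ray(f1,p1);o2,d2=ray(f2,p2);d1=d1[0]/np.linalg.norm(d1);d2=d2[0]/np.linalg.norm(d2)
    A=np.c_[d1,-d2];s=np.linalg.lstsq(A,o2-o1,rcond=None)[0]
    a=o1+d1*s[0];b=o2+d2*s[1];return (a+b)/2,np.linalg.norm(a-b)
def crop(f,x0,y0,x1,y1,s,name):
    im=cv2.resize(f['pixels'][y0:y1,x0:x1,::-1],None,fx=s,fy=s,interpolation=cv2.INTER_CUBIC); cv2.imwrite(f"pics/{name}.png",im)
E
python3 - <<'E'
from h import *
t=grab("top");s=grab("side")
crop(t,410,155,510,270,5,"c_hook_t"); crop(s,310,100,430,190,6,"c_hook_s")
crop(t,190,35,390,205,4,"c_rack_t"); crop(s,130,130,310,320,3,"c_rack_s")
for f,n,b in((t,"t",(420,200,480,275)),(s,"s",(360,130,420,180))):
    im=f['pixels'].astype(int); m=(im.max(2)<45).astype(np.uint8); x0,y0,x1,y1=b
    M=np.zeros_like(m);M[y0:y1,x0:x1]=m[y0:y1,x0:x1]
    c=max(cv2.findContours(M,0,1)[0],key=cv2.contourArea)
    print(n,cv2.contourArea(c),cv2.minAreaRect(c),cv2.boxPoints(cv2.minAreaRect(c)).tolist())
E
```

```text
t 143.0 ((448.81146240234375, 247.62742614746094), (8.035431861877441, 34.034889221191406), 22.2490234375) [[438.6495056152344, 261.85662841796875], [451.5362243652344, 230.35574340820312], [458.9734191894531, 233.39822387695312], [446.0867004394531, 264.89910888671875]]
s 138.0 ((394.6930236816406, 157.27378845214844), (29.829435348510742, 9.364069938659668), 36.38435363769531) [[379.9084777832031, 152.19569396972656], [385.4632263183594, 144.65708923339844], [409.4775695800781, 162.3518829345703], [403.9228210449219, 169.89048767089844]]
```

View pics/c_hook_t.png

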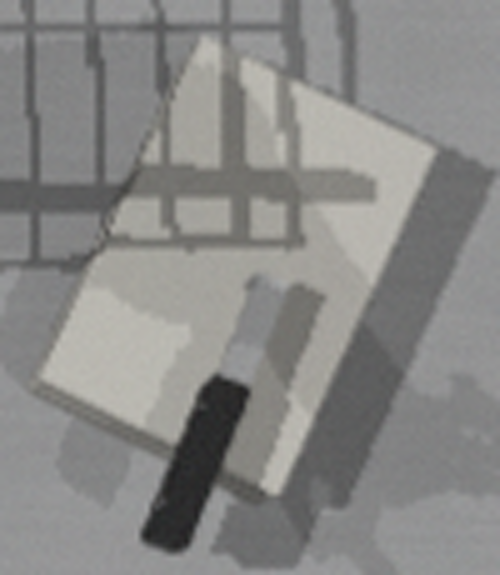

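View pics/c_hook_s.png

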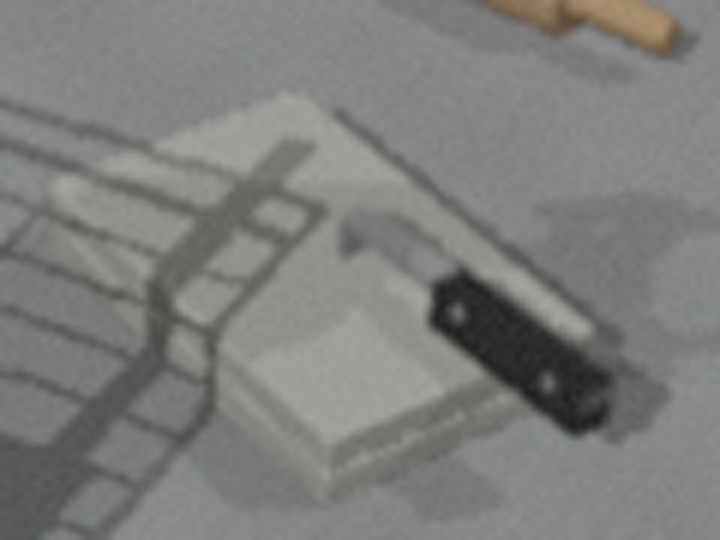

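View pics/c_rack_t.png

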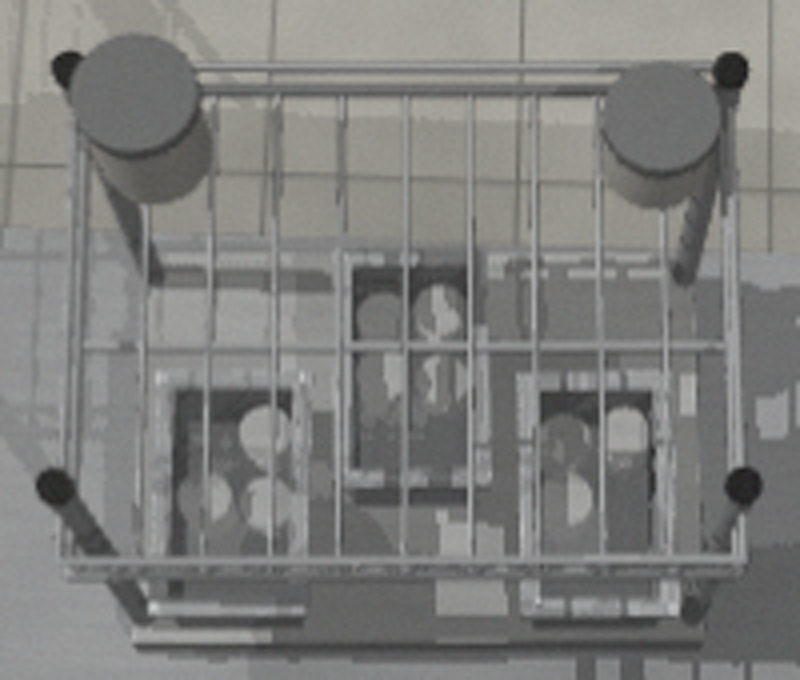

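View pics/c_rack_s.png

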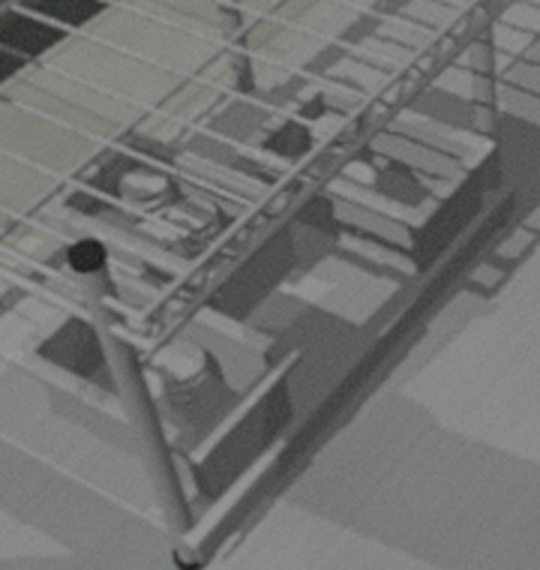

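```bash
python3 - <<'E'
from h import *
t=grab("top");s=grab("side")
T=lambda x,y:(190+(x-1.5)/4,35+(y-1.5)/4)
S=lambda x,y:(130+(x-1)/3,130+(y-1)/3)
H=lambda x,y:(410+(x-2)/5,155+(y-2)/5)
H2=lambda x,y:(310+(x-2.5)/6,100+(y-2.5)/6)
print(t['Rm'].round(3))
np.set_printoptions(precision=4,suppress=True)
print("deck top hi",plane(t,[T(135,628),T(702,625)],.04)); print("deck lo",plane(t,[T(135,643),T(702,641)],.04))
print("shelf front",plane(t,[T(62,575),T(745,572)],.245),"back",plane(t,[T(80,66),T(735,66)],.245))
print("post bases",plane(t,[T(155,282),T(683,280),T(145,618),T(695,620)],.04))
print("side deck front L,R",plane(s,[S(190,545),S(512,190)],.04), "post feet",plane(s,[S(185,555)],.04))
print("panL front rim",plane(t,[T(150,617),T(303,614)],.105),"panR",plane(t,[T(522,616),T(680,614)],.105))
print("pan front rim",plane(t,[T(343,486),T(490,486)],.105), "side",plane(s,[S(195,460),S(298,352),S(415,222),S(495,146)],.105))
print("boards t",plane(t,[H(38,382),H(203,38),H(437,150),H(275,495)],.04)); print("boards s",plane(s,[H2(330,445),H2(50,190),H2(290,95),H2(590,335)],.04))
print("hook handle top",plane(t,[H(141,538),H(187,550),H(250,385),H(213,373)],.066),"tip bar",plane(t,[H(250,276),H(285,285)],.0625))
print("side handle top",plane(s,[H2(438,295),H2(470,270),H2(612,378)],.066), "leg foot", plane(s,[H2(345,255)],.04))
for n,c,z,f in(("t",[(438.6,261.9),(446.1,264.9),(451.5,230.4),(459,233.4)],.066,t),):
  print(plane(f,c,z))
# bowl
E
```

```text
[[ 0.026 -0.985  0.172]
 [-1.    -0.028 -0.008]
 [ 0.013 -0.172 -0.985]]
deck top hi [[ 0.6248  0.328   0.04  ]
 [ 0.6393 -0.0777  0.04  ]]
deck lo [[ 0.6137  0.3273  0.04  ]
 [ 0.6274 -0.0778  0.04  ]]
shelf front [[ 0.5982  0.3286  0.245 ]
 [ 0.6126 -0.0795  0.245 ]] back [[ 0.9299  0.3401  0.245 ]
 [ 0.9446 -0.0716  0.245 ]]
post bases [[ 0.8896  0.3298  0.04  ]
 [ 0.9043 -0.0612  0.04  ]
 [ 0.6324  0.3214  0.04  ]
 [ 0.6429 -0.0726  0.04  ]]
side deck front L,R [[ 0.6131  0.3317  0.04  ]
 [ 0.6231 -0.0742  0.04  ]] post feet [[0.6106 0.3395 0.04  ]]
panL front rim [[0.6144 0.3042 0.105 ]
 [0.6197 0.201  0.105 ]] panR [[ 0.6228  0.0524  0.105 ]
 [ 0.6275 -0.0551  0.105 ]]
pan front rim [[0.7116 0.1778 0.105 ]
 [0.7148 0.0768 0.105 ]] side [[ 0.6143  0.3063  0.105 ]
 [ 0.6164  0.1985  0.105 ]
 [ 0.6241  0.0518  0.105 ]
 [ 0.6218 -0.0513  0.105 ]]
boards t [[ 0.5261 -0.2261  0.04  ]
 [ 0.733  -0.3247  0.04  ]
 [ 0.6692 -0.4581  0.04  ]
 [ 0.4653 -0.3584  0.04  ]]
boards s [[ 0.5227 -0.2238  0.04  ]
 [ 0.725  -0.3194  0.04  ]
 [ 0.6668 -0.4515  0.04  ]
 [ 0.4594 -0.3543  0.04  ]]
hook handle top [[ 0.4355 -0.2752  0.066 ]
 [ 0.4296 -0.3003  0.066 ]
 [ 0.5225 -0.3375  0.066 ]
 [ 0.5287 -0.3171  0.066 ]] tip bar [[ 0.5855 -0.3404  0.0625]
 [ 0.5809 -0.3599  0.0625]]
side handle top [[ 0.5175 -0.3118  0.066 ]
 [ 0.5137 -0.336   0.066 ]
 [ 0.4279 -0.2996  0.066 ]] leg foot [[ 0.5813 -0.3483  0.04  ]]
[[ 0.4363 -0.2774  0.066 ]
 [ 0.4287 -0.2978  0.066 ]
 [ 0.5253 -0.3151  0.066 ]
 [ 0.5174 -0.3356  0.066 ]]
```

```bash
cat >> h.py <<'E'
np.set_printoptions(precision=4,suppress=True)
def fr(yaw): c,s=np.cos(yaw),np.sin(yaw); return np.array([c,s,0]),np.array([-s,c,0])
def pose(grasp,yaw,a):
    hx,hy=fr(yaw); y=np.sin(a)*hx-np.cos(a)*np.array([0,0,1.]); x=-hy; z=np.cross(x,y)
    return np.array(grasp)-.155*y, np.c_[x,y,z]
def cmd(p,M):
    o=r.get_obs(); Rc=R.from_rotvec(o['orientation']).as_matrix()
    d=Rc.T@(p-o['tcp_pos'])/.3; w=R.from_matrix(Rc.T@M).as_rotvec()/(np.pi/2)
    print("clock",o['clock'],"tcp",o['tcp_pos'],"grip",o['grip_width'],"F",o['contact_force'],"q",o['joints'])
    print("target",p,"xyz",d.round(4),"rot",w.round(4),"dist",np.linalg.norm(d)*.3,"deg",np.linalg.norm(w)*90)
HY=np.radians(-22.7); HO=np.array([.4745,-.3055,.053])
RY=.035; RO=np.array([.621,.126,0]); A=np.radians(28); GX=-.032
E
python3 - <<'E'
from h import *
hx,hy=fr(HY)
cmd(*pose(HO+GX*hx+[0,0,.09],HY,A))
E
```

```text
clock 0.3 tcp [ 0.2515 -0.6263  0.4044] grip 0.08544129499336722 F [-0.3987  0.6471  0.5074] q [ 1.0809  0.4773  0.0224  1.5558 -0.0115  1.1093 -0.0831]
target [ 0.3778 -0.2651  0.2799] xyz [-0.9602  0.4156  0.8396] rot [ 0.2953  0.4851 -0.1213] dist 0.4024543312084247 deg 52.2669438340087
```

{"name": "step_arm", "arguments": {
  "xyz": [
    [-0.24, 0.06, 0.21],
    [-0.48, 0.12, 0.42],
    [-0.72, 0.2, 0.63],
    [-0.96, 0.3, 0.84],
    [-0.96, 0.416, 0.84],
    [-0.96, 0.416, 0.84],
    [-0.96, 0.416, 0.84],
    [-0.96, 0.416, 0.84],
    [-0.96, 0.416, 0.84],
    [-0.96, 0.416, 0.84]
  ],
  "rotation": [
    [0.06, 0.1, -0.024],
    [0.12, 0.2, -0.048],
    [0.18, 0.3, -0.072],
    [0.24, 0.4, -0.1],
    [0.295, 0.485, -0.121],
    [0.295, 0.485, -0.121],
    [0.295, 0.485, -0.121],
    [0.295, 0.485, -0.121],
    [0.295, 0.485, -0.121],
    [0.295, 0.485, -0.121]
  ],
  "grip": 0
}}

```text
clock: 1.55
tcp_pos: [0.3786, -0.2642, 0.2797]
orientation: [-0.699, 1.048, -1.742]
contact_force: [0.0, -0.8, 0.2]
grip_width: 0.0855
```

```bash
python3 - <<'E'
from h import *
hx,hy=fr(HY)
cmd(*pose(HO+GX*hx,HY,A))
t=grab("top");s=grab("side")
a=cv2.resize(t['pixels'][180:300,380:520],None,fx=4,fy=4);b=cv2.resize(s['pixels'][60:200,340:480],None,fx=4,fy=4)
cv2.imwrite("pics/pre.png",cv2.resize(np.hstack([cv2.resize(a,(400,400)),cv2.resize(b,(400,400))]),None,fx=1,fy=1)[:,:,::-1])
E
```

```text
clock 1.55 tcp [ 0.3786 -0.2642  0.2797] grip 0.08548097263362829 F [ 0.0334 -0.7909  0.2105] q [ 0.1152  0.2587  0.4287  2.3476 -1.1675  0.1725 -0.3372]
target [ 0.3778 -0.2651  0.1899] xyz [ 0.0035  0.264  -0.1413] rot [ 0.0006  0.0014 -0.0007] dist 0.08982146699357778 deg 0.15138929760720818
```

View pics/pre.png

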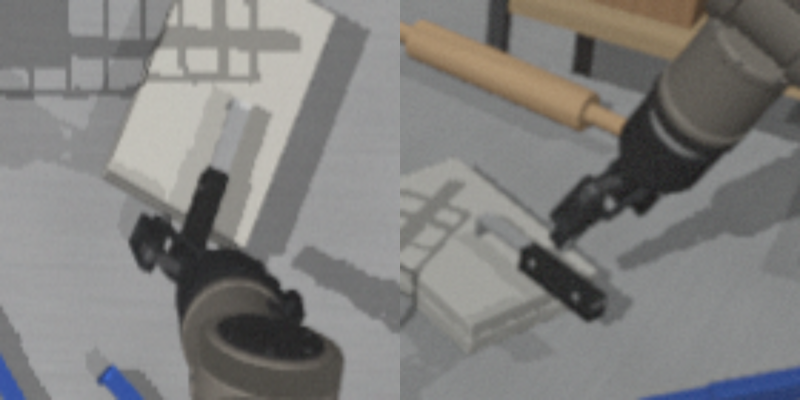

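{"name": "step_arm", "arguments": {
  "xyz": [
    [0.001, 0.066, -0.035],
    [0.002, 0.13, -0.07],
    [0.003, 0.2, -0.106],
    [0.0035, 0.264, -0.141],
    [0.0035, 0.264, -0.141],
    [0.0035, 0.264, -0.141]
  ],
  "rotation": [
    [0, 0, 0],
    [0, 0, 0],
    [0, 0, 0],
    [0, 0, 0],
    [0, 0, 0],
    [0, 0, 0]
  ]
}}

```text
clock: 2.4
tcp_pos: [0.3931, -0.2848, 0.2298]
orientation: [-0.723, 1.107, -1.706]
contact_force: [0.3, -0.5, 0.2]
grip_width: 0.0853
```

```bash
python3 - <<'E'
from h import *
hx,hy=fr(HY)
cmd(*pose(HO+GX*hx,HY,A))
t=grab("top");s=grab("side")
a=cv2.resize(t['pixels'][200:300,400:500],(400,400));b=cv2.resize(s['pixels'][100:200,340:440],(400,400))
cv2.imwrite("pics/pre2.png",np.hstack([a,b])[:,:,::-1])
E
```

```text
clock 2.4 tcp [ 0.3931 -0.2848  0.2298] grip 0.08529815970785709 F [ 0.309  -0.4786  0.1587] q [ 0.3016  0.3952  0.2591  2.295  -1.3655  0.1699 -0.1177]
target [ 0.3778 -0.2651  0.1899] xyz [-0.0394  0.0915 -0.1211] rot [ 0.0377 -0.0008 -0.0102] dist 0.047041175087237465 deg 3.515111553395962
```

View pics/pre2.png

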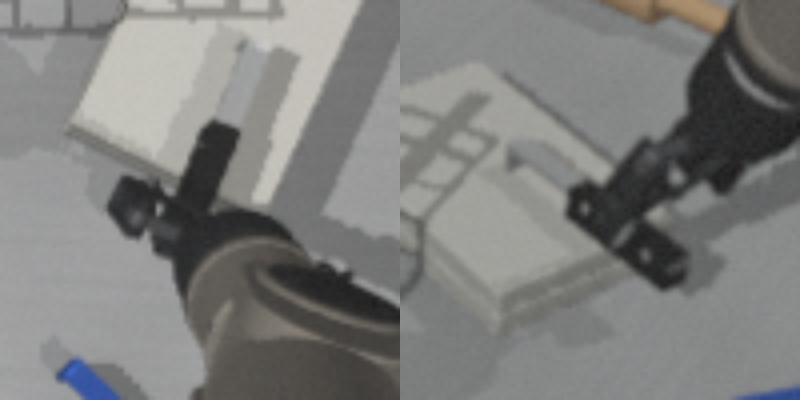

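```bash
cat > fit.py <<'E'
from h import *
import itertools
from scipy.optimize import least_squares
D=[([1.08090086,0.47781727,0.02232416,1.55646975,-0.01148792,1.10930511,-0.08311536],[-1.365034,0.92472196,-0.92204074],[0.25140515,-0.62613084,0.40370589]),
([0.1152,0.2587,0.4287,2.3476,-1.1675,0.1725,-0.3372],[-0.699, 1.048, -1.742],[0.3786,-0.2642,0.2797])]
o=r.get_obs(); D.append((o['joints'],o['orientation'],o['tcp_pos']))
ax='zyzyzyz'
for sg in itertools.product([1,-1],repeat=5):
    s=np.array([sg[0],1,sg[1],1 ,sg[2],1,sg[3]],float)
    if sg[4]<0: s[[1,3,5]]*=-1
    def res(p):
        e=[]
        for q,w,_ in D:
            M=R.from_rotvec([0,0,p[0]])
            for a,si,qi in zip(ax,s,q): M=M*R.from_euler(a,si*qi)
            M=M*R.from_rotvec(p[1:4]); e.append((M.inv()*R.from_rotvec(w)).as_rotvec())
        return np.concatenate(e)
    best=min((least_squares(res,np.r_[c,x]) for c in(0,1.5,3,-1.5) for x in([1.5,0,0],[-1.5,0,0])),key=lambda z:z.cost)
    if best.cost<.05: print(s,best.cost,best.x)
E
python3 fit.py
```

```text
[-1.  1. -1.  1. -1.  1. -1.] 3.02093935136068e-08 [ 0.0005 -0.0006  2.2217  2.2217]
[-1. -1. -1. -1. -1. -1. -1.] 3.020939351359797e-08 [3.1421 1.5708 0.0004 0.0004]
```

```bash
cat >> fit.py <<'E'
print("----")
S=np.array([-1,1,-1,1,-1,1,-1.])
def mats(q):
    M=R.identity();out=[]
    for a,si,qi in zip(ax,S,q): M=M*R.from_euler(a,si*qi); out.append(M.as_matrix())
    return out
def test(cols):
    A=[];b=[]
    for q,w,p in D:
        m=mats(q); A.append(np.c_[tuple(m[k][:,j] for k,j in cols)]); b.append(p)
    A=np.vstack(A);b=np.concatenate(b); x,_,rk,_=np.linalg.lstsq(A,b,rcond=None); print(cols,x,"rank",rk,"maxres",abs(A@x-b).max())
base=[(0,2),(2,2),(4,2),(6,2)]
test(base)
for extra in [[(0,0)],[(2,0)],[(4,0)],[(5,0)],[(2,0),(3,0)],[(2,0),(5,0)],[(0,1)],[(0,1),(2,1)],[(0,0),(5,0)],[(2,0),(3,0),(5,0)]]: test(base+extra)
E
python3 fit.py
```

```text
[-1.  1. -1.  1. -1.  1. -1.] 3.02093935136068e-08 [ 0.0005 -0.0006  2.2217  2.2217]
[-1. -1. -1. -1. -1. -1. -1.] 3.020939351359797e-08 [3.1421 1.5708 0.0004 0.0004]
----
[(0, 2), (2, 2), (4, 2), (6, 2)] [0.5578 0.3618 0.561  0.194 ] rank 4 maxres 0.051736047989628164
[(0, 2), (2, 2), (4, 2), (6, 2), (0, 0)] [ 0.3576  0.7784  0.6045  0.3593 -0.2304] rank 5 maxres 0.05076520493233927
[(0, 2), (2, 2), (4, 2), (6, 2), (2, 0)] [ 0.5023  0.1828  0.4399 -0.0348  0.2249] rank 5 maxres 0.05411682218871566
[(0, 2), (2, 2), (4, 2), (6, 2), (4, 0)] [ 0.1383  0.6172  0.3901  0.1703 -0.0793] rank 5 maxres 0.0543643750291104
[(0, 2), (2, 2), (4, 2), (6, 2), (5, 0)] [ 0.4299  0.4366  0.4675  0.2078 -0.0561] rank 5 maxres 0.05553384703498604
[(0, 2), (2, 2), (4, 2), (6, 2), (2, 0), (3, 0)] [ 0.0403  0.1446  0.259  -0.3674  0.3415 -0.1571] rank 6 maxres 0.05310119011605713
[(0, 2), (2, 2), (4, 2), (6, 2), (2, 0), (5, 0)] [ 0.4114  0.5126  0.4788  0.2822 -0.0694 -0.0717] rank 6 maxres 0.055857408823839216
[(0, 2), (2, 2), (4, 2), (6, 2), (0, 1)] [ 0.2423  0.5585  0.4631  0.1273 -0.0637] rank 5 maxres 0.0014414530413764393
[(0, 2), (2, 2), (4, 2), (6, 2), (0, 1), (2, 1)] [ 0.2835  0.5429  0.4719  0.1513 -0.0327 -0.0295] rank 6 maxres 0.00012994174711383755
[(0, 2), (2, 2), (4, 2), (6, 2), (0, 0), (5, 0)] [ 0.3952  0.5432  0.4969  0.253  -0.0665 -0.046 ] rank 6 maxres 0.054569534962644384
[(0, 2), (2, 2), (4, 2), (6, 2), (2, 0), (3, 0), (5, 0)] [ 0.0897  0.2138  0.2928 -0.258   0.2678 -0.1343 -0.0138] rank 7 maxres 0.0535843799126936
```

```bash
cat > ik.py <<'E'
from h import *
from scipy.optimize import least_squares
S=np.array([-1,1,-1,1,-1,1,-1.]); ax='zyzyzyz'
RT=R.from_rotvec([0,2.2214,2.2214]).as_matrix()
lo=np.array([-2.96,-.34,-1.41,.24,-1.37,.17,-2.96]);hi=np.array([2.96,2.1,1.46,2.44,4.51,1.92,2.96])
V=[(0,2,.2835),(2,2,.5429),(4,2,.4719),(6,2,.1513),(0,1,-.0327),(2,1,-.0295)]
def fk(q):
    M=np.eye(3);m=[]
    for a,s,qi in zip(ax,S,q):
        c,n=np.cos(s*qi),np.sin(s*qi)
        M=M@(np.array([[c,-n,0],[n,c,0],[0,0,1]]) if a=='z' else np.array([[c,0,n],[0,1,0],[-n,0,c]])); m.append(M)
    return sum(v*m[k][:,j] for k,j,v in V), M@RT
def ik(p,M,q0):
    def f(q):
        P,N=fk(q); E=N.T@M
        return np.r_[(P-p)*10, np.array([E[2,1]-E[1,2],E[0,2]-E[2,0],E[1,0]-E[0,1]])/2*3,(3-np.trace(E))*.5, .0003*(q-q0)]
    s=least_squares(f,np.clip(q0,lo+.02,hi-.02),bounds=(lo+.01,hi-.01),max_nfev=80)
    return s.x,np.linalg.norm(s.fun[:7])
def sols(p,M,n=25,seed=0):
    g=np.random.default_rng(seed);out=[]
    for _ in range(n):
        q,e=ik(p,M,g.uniform(lo,hi))
        if e<.02: out.append(q)
    return out
def flip(pm): p,M=pm; return p,M@np.diag([-1,1,-1.])
E
cat > scan.py <<'E'
from ik import *
hx,hy=fr(HY); rx,ry=fr(RY)
for ad in (20,24,28,32):
  a=np.radians(ad)
  for fl in (0,1):
    T={"grasp":pose(HO-.028*hx,HY,a),"entry":pose(RO+rx*(.114-.1125-.028)+[0,0,.135],RY,a),"end":pose(RO+rx*(.0155-.1125-.028)+[0,0,.105],RY,a)}
    for n,pm in T.items():
        ss=sols(*(flip(pm) if fl else pm)); 
        print(ad,fl,n,len(ss),[ (s.round(2).tolist(), min((s-lo).min(),(hi-s).min()).round(2)) for s in sorted(ss,key=lambda s:-min((s-lo).min(),(hi-s).min()))[:2]])
E
time python3 scan.py
```

```text
20 0 grasp 4 [([1.09, 0.56, -0.73, 2.23, 1.26, 0.34, -2.64], np.float64(0.17)), ([0.98, 0.52, -0.59, 2.23, 1.18, 0.26, -2.59], np.float64(0.09))]
20 0 entry 3 [([-0.08, 0.4, -0.35, 2.05, 0.62, 0.44, -2.44], np.float64(0.27)), ([0.3, 0.52, -0.83, 2.03, 0.96, 0.62, -2.71], np.float64(0.25))]
20 0 end 3 [([-0.23, 0.32, -0.25, 2.29, 0.8, 0.31, -2.72], np.float64(0.14)), ([0.11, 0.38, -0.64, 2.26, 1.03, 0.43, -2.92], np.float64(0.04))]
20 1 grasp 5 [([1.38, 0.77, -1.13, 2.21, 1.43, 0.64, 0.43], np.float64(0.23)), ([1.29, 0.68, -1.0, 2.22, 1.38, 0.53, 0.44], np.float64(0.22))]
20 1 entry 8 [([0.42, 0.59, -1.0, 2.02, 1.08, 0.71, 0.36], np.float64(0.41)), ([-1.15, 0.63, 1.07, 2.12, -1.04, 0.54, 2.21], np.float64(0.32))]
20 1 end 7 [([0.4, 0.51, -1.01, 2.25, 1.21, 0.61, 0.1], np.float64(0.19)), ([0.37, 0.48, -0.96, 2.25, 1.18, 0.58, 0.12], np.float64(0.19))]
24 0 grasp 3 [([-0.36, 0.89, 1.16, 2.36, 4.45, 0.83, 0.16], np.float64(0.06)), ([1.25, 0.64, -0.92, 2.26, 1.59, 0.43, -2.91], np.float64(0.05))]
24 0 entry 3 [([-0.07, 0.39, -0.37, 2.1, 0.82, 0.38, -2.65], np.float64(0.21)), ([0.21, 0.46,
[... 1296 characters left out ...]
4, -0.44, 2.37, 1.54, 0.34, -0.33], np.float64(0.07))]
32 0 grasp 3 [([0.02, 0.56, 0.59, 2.43, 3.9, 0.47, 0.82], np.float64(0.01)), ([1.57, 1.06, -1.4, 2.33, 1.91, 0.91, -2.95], np.float64(0.01))]
32 0 entry 0 []
32 0 end 0 []
32 1 grasp 4 [([1.43, 0.8, -1.14, 2.34, 1.98, 0.62, -0.04], np.float64(0.1)), ([1.36, 0.73, -1.04, 2.34, 2.03, 0.54, -0.12], np.float64(0.1))]
32 1 entry 5 [([0.43, 0.57, -1.03, 2.16, 1.54, 0.66, -0.09], np.float64(0.28)), ([0.52, 0.66, -1.17, 2.16, 1.58, 0.77, -0.08], np.float64(0.24))]
32 1 end 3 [([0.43, 0.55, -1.09, 2.38, 1.73, 0.71, -0.41], np.float64(0.06)), ([0.02, 0.37, -0.6, 2.4, 1.78, 0.45, -0.57], np.float64(0.04))]
real	0m28.956s
user	0m29.391s
sys	0m0.116s
```

```bash
cat > sim.py <<'E'
from ik import *
from scipy.spatial.transform import Slerp
from scipy.optimize import lsq_linear
def jac(q):
    P,N=fk(q);J=np.zeros((6,7))
    for i in range(7):
        d=q.copy();d[i]+=1e-5;P2,N2=fk(d);J[:3,i]=(P2-P)/1e-5;J[3:,i]=R.from_matrix(N2@N.T).as_rotvec()/1e-5
    return J
def go(q,p,M,n=40):
    P,N=fk(q); sl=Slerp([0,1],R.from_matrix([N,M]))
    for k in range(1,n+1):
        tp=P+(p-P)*k/n; tm=sl(k/n).as_matrix()
        for _ in range(2):
            a,b=fk(q); e=np.r_[tp-a,R.from_matrix(tm@b.T).as_rotvec()]
            J=jac(q); W=np.r_[10*np.ones(3),3*np.ones(3)]
            x=lsq_linear(np.vstack([J*W[:,None],.02*np.eye(7)]),np.r_[e*W,np.zeros(7)],bounds=(np.minimum(lo-q,-1e-6),np.maximum(hi-q,1e-6))).x
            q=q+np.clip(x,-.15,.15)
    a,b=fk(q); print("q",q.round(2),"err mm",(np.linalg.norm(p-a)*1e3).round(1),"deg",np.degrees(np.linalg.norm(R.from_matrix(M@b.T).as_rotvec())).round(1)); return q
E
cat > s1.py <<'E'
from sim import *
hx,hy=fr(HY); rx,ry=fr(RY); a=np.radians(26)
q=r.get_obs()['joints'].copy(); print(fk(q)[0],r.get_obs()['tcp_pos'])
G=lambda dz,al=a,yaw=HY: flip(pose(HO-.028*hx+[0,0,dz],yaw,al))
def down(x,y,z,yawx):  # yaw of tool x axis deg
    c,s=np.cos(np.radians(yawx)),np.sin(np.radians(yawx)); X=np.array([c,s,0]);Y=np.array([0,0,-1.]);return np.array([x,y,z]),np.c_[X,Y,np.cross(X,Y)]
q=go(q,*down(.45,-.4,.4,-90))
q=go(q,*down(.5,-.4,.4,-40))
q=go(q,*down(.5,-.4,.4,67))
q=go(q,*G(.12,.2)); q=go(q,*G(.09)); q=go(q,*G(0)); q=go(q,*G(.15))
E_=lambda x,z: flip(pose(RO+rx*(x-.1125-.028)+[0,0,z+.013],RY,a))
q=go(q,*E_(-.05,.17)); q=go(q,*E_(.114,.12)); q=go(q,*E_(.114,.092)); q=go(q,*E_(.0155,.092))
E
python3 s1.py
```

```text
[ 0.3932 -0.2845  0.23  ] [ 0.3933 -0.2844  0.2299]
q [-0.02  0.48  0.88  1.79 -0.42  1.08 -0.56] err mm 0.0 deg 0.0
q [ 0.12  0.48  0.64  1.68 -0.32  1.08  0.16] err mm 0.0 deg 0.0
q [ 0.42  0.43  0.21  1.66 -0.1   1.06  1.83] err mm 0.0 deg 0.0
q [ 0.34  0.26  0.16  2.11 -0.11  0.58  1.74] err mm 0.0 deg 0.0
q [ 0.26  0.26  0.26  2.31 -0.69  0.17  2.33] err mm 0.0 deg 0.0
q [ 0.26  0.44  0.28  2.3  -1.34  0.17  2.96] err mm 16.6 deg 4.9
q [-0.35  0.19  0.95  2.29 -0.67  0.36  2.32] err mm 0.0 deg 0.0
q [-0.16  0.05 -0.41  2.41  0.73  0.37  0.39] err mm 0.0 deg 0.0
q [-0.14  0.38 -0.3   2.13  0.92  0.33  0.39] err mm 0.0 deg 0.0
q [-0.22  0.43 -0.21  2.15  1.05  0.27  0.24] err mm 0.0 deg 0.0
q [-0.38  0.31 -0.12  2.36  1.33  0.23 -0.14] err mm 0.0 deg 0.0
```

```bash
cat > s2.py <<'E'
from sim import *
exec(open('s1.py').read().split("q=go(")[0].replace("from sim import *",""))
q0=q
E_=lambda x,z: flip(pose(RO+rx*(x-.1125-.028)+[0,0,z+.013],RY,a))
print("A: via rack front")
q=go(q0,*down(.5,-.25,.35,-60)); q=go(q,*down(.5,-.05,.35,20));q=go(q,*down(.48,.1,.35,80)); q=go(q,*flip(pose(RO+rx*(-.14)+[0,0,.2],RY,.3)));q=go(q,*E_(-.05,.17))
print('back');q=go(q,*G(.2)); q=go(q,*G(.1));q=go(q,*G(0))
print("B: side-lean")
for tilt in (30,50):
  q=go(q0,*down(.5,-.3,.35,-60)); q=go(q,*down(.5,-.3,.35,67))
  p,M=down(.5,-.3,.4,67)
  for dirn in (-120,-150,60,90):
    ax_=np.array([np.cos(np.radians(dirn)),np.sin(np.radians(dirn)),0]); Rr=R.from_rotvec(np.cross([0,0,-1],ax_)*np.radians(tilt)).as_matrix()
    print(tilt,dirn);qq=go(q,p,Rr@M); qq=go(qq,*G(.2)); qq=go(qq,*G(0))
E
python3 s2.py
```

```text
[ 0.3932 -0.2845  0.23  ] [ 0.3933 -0.2844  0.2299]
A: via rack front
q [-0.21  0.42  0.74  1.93 -0.35  0.92 -0.35] err mm 0.0 deg 0.0
q [-0.35  0.27  0.38  2.04 -0.13  0.86  0.46] err mm 0.0 deg 0.0
q [-0.44  0.24  0.12  2.05 -0.04  0.85  1.1 ] err mm 0.0 deg 0.0
q [-0.54  0.12  0.1   2.23  0.21  0.53  1.  ] err mm 0.0 deg 0.0
q [-0.65  0.03  0.08  2.44  0.69  0.35  0.43] err mm 0.0 deg 0.0
back
q [ 0.06  0.05  0.45  2.21 -0.16  0.44  1.8 ] err mm 0.0 deg 0.0
q [ 0.29  0.23  0.22  2.3  -0.54  0.19  2.18] err mm 0.0 deg 0.0
q [ 0.26  0.44  0.28  2.3  -1.34  0.17  2.96] err mm 16.6 deg 4.9
B: side-lean
q [-0.1   0.46  0.72  1.87 -0.37  0.94 -0.27] err mm 0.0 deg 0.0
q [ 0.28  0.39  0.19  1.85 -0.09  0.92  1.69] err mm 0.0 deg 0.0
30 -120
q [0.01 0.37 0.37 1.82 0.43 1.1  1.32] err mm 0.0 deg 0.0
q [ 0.24  0.05  0.26  2.2  -0.13  0.44  1.78] err mm 0.0 deg 0.0
q [ 0.26  0.44  0.28  2.3  -1.34  0.17  2.96] err mm 16.6 deg 4.9
30 -150
q [0.09 0.43 0.32 1.73 0.29 1.34 1.47] err mm 0.0 deg 0.0
q [ 0.26  0.05  0.23  2.2  -0.13  0.44  1.77] err mm 0.0 deg 0.0
q [ 0.26  0.44  0.28  2.3  -1.34 
[... 671 characters left out ...]
4  0.44  1.79] err mm 0.0 deg 0.0
q [ 0.26  0.44  0.28  2.3  -1.34  0.17  2.96] err mm 16.6 deg 4.9
50 -150
q [0.01 0.51 0.39 1.7  0.48 1.55 1.42] err mm 0.0 deg 0.0
q [ 0.24  0.05  0.26  2.2  -0.13  0.44  1.78] err mm 0.0 deg 0.0
q [ 0.26  0.44  0.28  2.3  -1.34  0.17  2.96] err mm 16.6 deg 4.9
50 60
q [ 0.69  0.41 -0.08  1.8  -0.91  1.22  2.25] err mm 0.0 deg 0.0
q [ 0.43  0.06  0.07  2.19 -0.11  0.44  1.75] err mm 0.0 deg 0.0
q [ 0.26  0.44  0.28  2.3  -1.34  0.17  2.96] err mm 16.6 deg 4.9
50 90
q [ 0.59  0.49  0.01  1.67 -0.69  1.57  1.99] err mm 0.0 deg 0.0
q [ 0.39  0.06  0.1   2.19 -0.11  0.44  1.75] err mm 0.0 deg 0.0
q [ 0.26  0.44  0.28  2.3  -1.34  0.17  2.96] err mm 16.6 deg 4.9
```

```bash
cat > s3.py <<'E'
from sim import *
hx,hy=fr(HY)
q=np.array([1.0809,.4773,.0224,1.5558,-.0115,1.1093,-.0831])
q=go(q,*pose(HO+GX*hx+[0,0,.09],HY,np.radians(28)))
print("actual [ 0.1152  0.2587  0.4287  2.3476 -1.1675  0.1725 -0.3372]")
q=go(np.array([ 0.1152 , 0.2587,  0.4287 , 2.3476, -1.1675 , 0.1725 ,-0.3372]),*pose(HO+GX*hx,HY,np.radians(28)))
print("actual",r.get_obs()['joints'])
E
python3 s3.py
```

```text
q [ 0.12  0.26  0.42  2.35 -1.16  0.17 -0.34] err mm 0.1 deg 0.0
actual [ 0.1152  0.2587  0.4287  2.3476 -1.1675  0.1725 -0.3372]
q [ 0.31  0.42  0.24  2.32 -1.37  0.17 -0.12] err mm 22.3 deg 6.5
actual [ 0.3003  0.3948  0.2595  2.2952 -1.3657  0.1698 -0.1175]
```

```bash
cat > s4.py <<'E'
import sim, io, contextlib, time
from sim import *
exec(open('s1.py').read().split("q=go(")[0].replace("from sim import *",""))
q0=q.copy()
def fast(q,p,M,n=14):
    P,N=fk(q); sl=Slerp([0,1],R.from_matrix([N,M]))
    W=np.r_[10*np.ones(3),3*np.ones(3)]
    for k in range(1,n+1):
        tp=P+(p-P)*k/n; tm=sl(k/n).as_matrix()
        for _ in range(2):
            a_,b_=fk(q); e=np.r_[tp-a_,R.from_matrix(tm@b_.T).as_rotvec()]
            J=jac(q)*W[:,None]; act=np.ones(7,bool)
            for _ in range(3):
                x=np.zeros(7);Ja=J[:,act]; x[act]=Ja.T@np.linalg.solve(Ja@Ja.T+4e-4*np.eye(6),e*W)
                bad=((q+x<lo)|(q+x>hi))&act
                if not bad.any(): break
                act&=~bad
            q=np.clip(q+np.clip(x,-.2,.2),lo,hi)
    a_,b_=fk(q); return q,np.linalg.norm(p-a_)*1e3+np.degrees(np.linalg.norm(R.from_matrix(M@b_.T).as_rotvec()))
g=np.random.default_rng(1); best=[]; t0=time.time()
while time.time()-t0<400:
    n=g.integers(1,3); q=q0; wps=[]; ok=True
    q,e=fast(q,*down(.45,-.35,.4,-90))
    for _ in range(n):
        x,y,z=g.uniform([.35,-.6,.35],[.6,.1,.5]); yw=g.uniform(-180,180); td=g.uniform(-180,180); tl=g.uniform(0,60)
        p,M=down(x,y,z,yw); d=np.radians(td); M=R.from_rotvec(np.cross([0,0,-1],[np.cos(d),np.sin(d),0])*np.radians(tl)).as_matrix()@M
        q,e=fast(q,p,M)
        if e>5: ok=False;break
        wps.append([round(v,2) for v in(x,y,z,yw,td,tl)])
    if not ok: continue
    for f in (0,1):
        T=(lambda z:G(z)) if f else (lambda z:flip(G(z)))
        qq,e=fast(q,*T(.15))
        if e>3: continue
        qh=qq; qq,e=fast(qq,*T(0))
        if e<2: m=min((qq-lo).min(),(hi-qq).min()); best.append((m,n,f,wps,qh.round(2),qq.round(2)))
best.sort(key=lambda b:-b[0])
print(len(best))
for b in best[:12]: print(b)
print("one wp"); 
for b in [b for b in best if b[1]==1][:6]: print(b)
E
python3 s4.py
```

```text
[ 0.3932 -0.2845  0.23  ] [ 0.3933 -0.2844  0.2299]
43
(np.float64(0.15319293814527457), np.int64(1), 1, [[np.float64(0.42), np.float64(-0.48), np.float64(0.38), 49.97, -35.34, 49.89]], array([ 1.59,  0.41, -1.29,  2.18,  0.87,  0.51,  0.9 ]), array([ 1.22,  0.62, -0.87,  2.29,  1.73,  0.39,  0.08]))
(np.float64(0.09351883404428099), np.int64(2), 1, [[np.float64(0.6), np.float64(-0.15), np.float64(0.46), -136.11, -33.25, 47.17], [np.float64(0.41), np.float64(-0.3), np.float64(0.36), -25.35, -86.36, 40.33]], array([ 0.52,  0.14, -0.03,  2.24, -0.12,  0.31,  1.76]), array([ 1.04,  0.54, -0.65,  2.3 ,  1.82,  0.26, -0.06]))
(np.float64(0.09240995389478426), np.int64(1), 1, [[np.float64(0.53), np.float64(-0.57), np.float64(0.42), 57.44, -64.4, 43.54]], array([ 0.63,  0.15, -0.15,  2.23, -0.05,  0.31,  1.7 ]), array([ 1.04,  0.54, -0.65,  2.3 ,  1.82,  0.26, -0.06]))
(np.float64(0.09225397195071502), np.int64(1), 1, [[np.float64(0.38), np.float64(-0.57), np.float64(0.46), -55.47, -80.31, 40.54]], array([ 0.62,  0.15, -0.15,  2.23, -0.05,  0.31,  1.71]), array([ 1.04,  0.54, -0.65,  2.3 , 
[... 3258 characters left out ...]
4(1), 1, [[np.float64(0.44), np.float64(-0.51), np.float64(0.47), -98.83, -55.84, 38.69]], array([ 0.59,  0.15, -0.11,  2.24, -0.07,  0.31,  1.72]), array([ 1.04,  0.54, -0.65,  2.3 ,  1.82,  0.26, -0.06]))
(np.float64(0.09006572003666638), np.int64(1), 1, [[np.float64(0.53), np.float64(-0.57), np.float64(0.41), 67.33, 18.66, 48.71]], array([ 0.57,  0.15, -0.09,  2.24, -0.08,  0.31,  1.73]), array([ 1.04,  0.53, -0.65,  2.3 ,  1.82,  0.26, -0.06]))
(np.float64(0.09005241438951697), np.int64(1), 1, [[np.float64(0.55), np.float64(-0.53), np.float64(0.45), -44.63, -25.64, 51.91]], array([ 0.57,  0.15, -0.09,  2.24, -0.08,  0.31,  1.73]), array([ 1.04,  0.53, -0.65,  2.3 ,  1.82,  0.26, -0.06]))
```

```bash
cat > s5.py <<'E'
from sim import *
exec(open('s1.py').read().split("q=go(")[0].replace("from sim import *",""))
E_=lambda x,z,al=a: flip(pose(RO+rx*(x-.1125-.028)+[0,0,z+.013],RY,al))
def wp():
    p,M=down(.42,-.48,.38,50); d=np.radians(-35.3); return p,R.from_rotvec(np.cross([0,0,-1],[np.cos(d),np.sin(d),0])*np.radians(50)).as_matrix()@M
if __name__=="__main__":
    P,N=fk(q)
    q=go(q,P+[0,0,.07],N);q=go(q,*down(.45,-.35,.4,-90)); q=go(q,*wp()); q=go(q,*G(.15)); q=go(q,*G(.08));q=go(q,*G(0))
    print("lift"); q=go(q,*G(.12)); q=go(q,*E_(-.05,.17)); q=go(q,*E_(.114,.12)); q=go(q,*E_(.114,.092)); q=go(q,*E_(.0155,.092))
    q=go(q,*E_(.03,.092));q=go(q,*E_(.03,.12));q=go(q,*E_(-.06,.17)); print('back');q=go(q,*G(.1)); q=go(q,*G(0))
E
python3 s5.py
python3 - <<'E'
from s5 import *
o=r.get_obs();cmd(o['tcp_pos']+[0,0,.07],R.from_rotvec(o['orientation']).as_matrix())
E
```

```text
[ 0.3932 -0.2845  0.23  ] [ 0.3933 -0.2844  0.2299]
q [-0.06  0.29  0.68  2.27 -0.92  0.34 -0.57] err mm 0.0 deg 0.0
q [-0.13  0.42  0.9   1.86 -0.38  1.04 -0.64] err mm 0.0 deg 0.0
q [ 1.45  0.46 -0.83  1.94  1.62  0.17  0.16] err mm 0.0 deg 0.0
q [ 1.6   0.42 -1.3   2.18  0.88  0.52  0.89] err mm 0.0 deg 0.0
q [ 1.37  0.47 -1.03  2.24  1.18  0.39  0.59] err mm 0.0 deg 0.0
q [ 1.25  0.63 -0.91  2.29  1.72  0.42  0.1 ] err mm 0.0 deg 0.0
lift
q [ 1.49  0.43 -1.17  2.21  0.98  0.45  0.79] err mm 0.0 deg 0.0
q [ 0.72  0.24 -1.35  2.37  1.04  0.54  0.16] err mm 0.0 deg 0.0
q [ 0.45  0.6  -1.06  2.09  1.32  0.7   0.13] err mm 0.0 deg 0.0
q [ 0.42  0.65 -1.02  2.11  1.42  0.69  0.05] err mm 0.0 deg 0.0
q [ 0.44  0.53 -1.08  2.31  1.48  0.65 -0.16] err mm 0.0 deg 0.0
q [ 0.44  0.55 -1.07  2.28  1.47  0.65 -0.13] err mm 0.0 deg 0.0
q [ 0.49  0.49 -1.11  2.27  1.35  0.64 -0.02] err mm 0.0 deg 0.0
q [ 0.75  0.21 -1.37  2.39  1.01  0.52  0.17] err mm 0.0 deg 0.0
back
q [ 1.42  0.44 -1.08  2.23  1.06  0.41  0.71] err mm 0.0 deg 0.0
q [ 1.23  0.62 -0.88  2.29  1.73  0.4   0.09] err mm 0.0 deg 0.0
[ 0.3932 -0.2845  0.23  ] [ 0.3933 -0.2844  0.2299]
clock 2.5 tcp [ 0.3933 -0.2844  0.2299] grip 0.08568522993816509 F [-0.3511 -0.2602  0.4213] q [ 0.3003  0.3948  0.2595  2.2952 -1.3657  0.1698 -0.1175]
target [ 0.3933 -0.2844  0.2999] xyz [-0.0035 -0.2121  0.0972] rot [0. 0. 0.] dist 0.07 deg 0.0
```

{"name": "step_arm", "arguments": {
  "xyz": [
    [0, -0.1, 0.05],
    [-0.0035, -0.212, 0.097],
    [-0.0035, -0.212, 0.097]
  ],
  "rotation": [
    [0, 0, 0],
    [0, 0, 0],
    [0, 0, 0]
  ]
}}

```text
clock: 2.88
tcp_pos: [0.3944, -0.284, 0.3022]
orientation: [-0.722, 1.101, -1.706]
contact_force: [0.5, 0.3, 0.5]
grip_width: 0.0853
```

```bash
python3 - <<'E'
from s5 import *
cmd(*down(.45,-.35,.4,-90))
E
```

```text
[ 0.3951 -0.284   0.3021] [ 0.3944 -0.284   0.3022]
clock 2.875 tcp [ 0.3944 -0.284   0.3022] grip 0.08529920559952991 F [0.5305 0.3352 0.466 ] q [-0.0709  0.2851  0.6895  2.2722 -0.9174  0.3361 -0.5713]
target [ 0.45 -0.35  0.4 ] xyz [ 0.129 -0.19   0.369] rot [-0.2751 -0.2445  0.0447] dist 0.1303785703315287 deg 33.36813399117923
```

{"name": "step_arm", "arguments": {
  "xyz": [
    [0.03, -0.047, 0.092],
    [0.065, -0.095, 0.184],
    [0.097, -0.143, 0.276],
    [0.129, -0.19, 0.369],
    [0.129, -0.19, 0.369]
  ],
  "rotation": [
    [-0.069, -0.061, 0.011],
    [-0.138, -0.122, 0.022],
    [-0.206, -0.183, 0.034],
    [-0.275, -0.244, 0.045],
    [-0.275, -0.244, 0.045]
  ]
}}

```text
clock: 3.5
tcp_pos: [0.4517, -0.3508, 0.4003]
orientation: [-1.208, 1.206, -1.21]
contact_force: [-0.7, -0.3, 0.8]
grip_width: 0.0853
```

```bash
python3 - <<'E'
from s5 import *
cmd(*wp())
E
```

```text
[ 0.4535 -0.3509  0.3998] [ 0.4517 -0.3508  0.4003]
clock 3.5 tcp [ 0.4517 -0.3508  0.4003] grip 0.08529130406850453 F [-0.666  -0.2662  0.847 ] q [-0.1284  0.4248  0.9006  1.8552 -0.3852  1.0436 -0.6428]
target [ 0.42 -0.48  0.38] xyz [ 0.4306  0.0675 -0.1062] rot [-0.1885 -1.4326 -0.683 ] dist 0.1345841707298156 deg 143.8430410369967
```

{"name": "step_arm", "arguments": {
  "xyz": [
    [0.027, 0.004, -0.007],
    [0.054, 0.008, -0.013],
    [0.081, 0.013, -0.02],
    [0.108, 0.017, -0.027],
    [0.135, 0.021, -0.033],
    [0.162, 0.025, -0.04],
    [0.188, 0.029, -0.046],
    [0.215, 0.034, -0.053]
  ],
  "rotation": [
    [-0.012, -0.09, -0.043],
    [-0.024, -0.179, -0.085],
    [-0.035, -0.269, -0.128],
    [-0.047, -0.358, -0.171],
    [-0.059, -0.448, -0.213],
    [-0.071, -0.537, -0.256],
    [-0.082, -0.627, -0.299],
    [-0.094, -0.716, -0.341]
  ]
}}

```text
clock: 4.5
tcp_pos: [0.4348, -0.4142, 0.3881]
orientation: [-1.993, 0.116, -0.559]
contact_force: [0.4, -0.8, -1.1]
grip_width: 0.0854
```

```bash
python3 - <<'E'
from s5 import *
cmd(*wp())
q=go(q,*wp()); q=go(q,*G(.15)); q=go(q,*G(.0))
E
```

```text
[ 0.436  -0.4132  0.3873] [ 0.4348 -0.4142  0.3881]
clock 4.5 tcp [ 0.4348 -0.4142  0.3881] grip 0.08542400593567566 F [ 0.4469 -0.808  -1.1246] q [-0.0435  0.3593  0.7774  1.9704  0.0919  0.4691  0.1585]
target [ 0.42 -0.48  0.38] xyz [ 0.0165  0.1201 -0.1914] rot [-0.0964 -0.7149 -0.3398] dist 0.06796316227766247 deg 71.76626341906231
q [ 1.45  0.46 -0.83  1.94  1.62  0.17  0.16] err mm 0.0 deg 0.0
q [ 1.6   0.42 -1.3   2.18  0.88  0.52  0.89] err mm 0.0 deg 0.0
q [ 1.24  0.63 -0.9   2.29  1.72  0.41  0.1 ] err mm 0.0 deg 0.0
```

{"name": "step_arm", "arguments": {
  "xyz": [
    [0.001, 0.008, -0.012],
    [0.002, 0.015, -0.024],
    [0.003, 0.023, -0.036],
    [0.004, 0.03, -0.048],
    [0.005, 0.038, -0.06],
    [0.006, 0.045, -0.072],
    [0.007, 0.053, -0.084],
    [0.008, 0.06, -0.096],
    [0.009, 0.068, -0.108],
    [0.01, 0.075, -0.12],
    [0.011, 0.083, -0.132],
    [0.012, 0.09, -0.144],
    [0.013, 0.098, -0.156],
    [0.014, 0.105, -0.168],
    [0.015, 0.113, -0.18],
    [0.0165, 0.12, -0.191],
    [0.0165, 0.12, -0.191],
    [0.0165, 0.12, -0.191]
  ],
  "rotation": [
    [-0.006, -0.045, -0.021],
    [-0.012, -0.089, -0.042],
    [-0.018, -0.134, -0.064],
    [-0.024, -0.179, -0.085],
    [-0.03, -0.223, -0.106],
    [-0.036, -0.268, -0.127],
    [-0.042, -0.313, -0.149],
    [-0.048, -0.357, -0.17],
    [-0.054, -0.402, -0.191],
    [-0.06, -0.447, -0.212],
    [-0.066, -0.491, -0.234],
    [-0.072, -0.536, -0.255],
    [-0.078, -0.581, -0.276],
    [-0.084, -0.626, -0.297],
    [-0.09, -0.67, -0.319],
    [-0.096, -0.715, -0.34],
    [-0.096, -0.715, -0.34],
    [-0.096, -0.715, -0.34]
  ]
}}

```text
clock: 6.75
tcp_pos: [0.4197, -0.4788, 0.3792]
orientation: [-2.204, -1.1, 0.321]
contact_force: [1.0, 0.2, 0.2]
grip_width: 0.0855
```

```bash
python3 - <<'E'
from s5 import *
cmd(*G(.12))
q=go(q,*G(.12)); q=go(q,*G(.0))
E
```

```text
[ 0.4166 -0.4767  0.3789] [ 0.4197 -0.4788  0.3792]
clock 6.75 tcp [ 0.4197 -0.4788  0.3792] grip 0.08547272338483354 F [0.973  0.1983 0.2339] q [ 1.4627  0.4554 -0.8463  1.9508  1.6265  0.1726  0.1525]
target [ 0.386  -0.2685  0.3123] xyz [ 0.4648 -0.2351  0.5316] rot [ 0.2681 -0.1636 -0.0744] dist 0.2232842699690828 deg 29.04882880592258
q [ 1.5   0.44 -1.18  2.21  0.99  0.46  0.78] err mm 0.0 deg 0.0
q [ 1.24  0.63 -0.9   2.29  1.72  0.41  0.1 ] err mm 0.0 deg 0.0
```

{"name": "step_arm", "arguments": {
  "xyz": [
    [0.08, -0.039, 0.088],
    [0.155, -0.078, 0.177],
    [0.232, -0.118, 0.266],
    [0.31, -0.157, 0.354],
    [0.388, -0.196, 0.443],
    [0.465, -0.235, 0.532],
    [0.465, -0.235, 0.532],
    [0.465, -0.235, 0.532]
  ],
  "rotation": [
    [0.045, -0.027, -0.012],
    [0.089, -0.054, -0.025],
    [0.134, -0.082, -0.037],
    [0.179, -0.109, -0.05],
    [0.223, -0.136, -0.062],
    [0.268, -0.164, -0.074],
    [0.268, -0.164, -0.074],
    [0.268, -0.164, -0.074]
  ]
}}

```text
clock: 7.75
tcp_pos: [0.3863, -0.2683, 0.3124]
orientation: [-1.754, -1.166, 0.73]
contact_force: [0.3, -0.1, -0.5]
grip_width: 0.0856
```

```bash
python3 - <<'E'
from s5 import *
cmd(*G(.0))
q=go(q,*G(.0))
t=grab("top");s=grab("side")
a=cv2.resize(t['pixels'][200:300,400:500],(400,400));b=cv2.resize(s['pixels'][100:200,340:440],(400,400))
cv2.imwrite("pics/pre3.png",np.hstack([a,b])[:,:,::-1])
# projected target check: grasp axis on handle, drawn nothing; print pixel of tcp grasp point
o=r.get_obs();M=R.from_rotvec(o['orientation']).as_matrix(); print((o['tcp_pos']+.155*M[:,1]), M)
E
```

```text
[ 0.3832 -0.2666  0.313 ] [ 0.3863 -0.2683  0.3124]
clock 7.75 tcp [ 0.3863 -0.2683  0.3124] grip 0.08563547548086274 F [ 0.261  -0.1167 -0.5368] q [ 1.4886  0.415  -1.1611  2.2169  0.9581  0.4392  0.8031]
target [ 0.386  -0.2685  0.1923] xyz [-0.0003  0.3594  0.1765] rot [ 0.0005  0.0003 -0.0008] dist 0.12011428379399504 deg 0.09133244505084868
q [ 1.22  0.62 -0.87  2.29  1.73  0.39  0.09] err mm 0.0 deg 0.0
[ 0.4489 -0.2955  0.1732] [[ 0.3871  0.4046 -0.8285]
 [ 0.922  -0.1711  0.3473]
 [-0.0013 -0.8984 -0.4393]]
```

View pics/pre3.png

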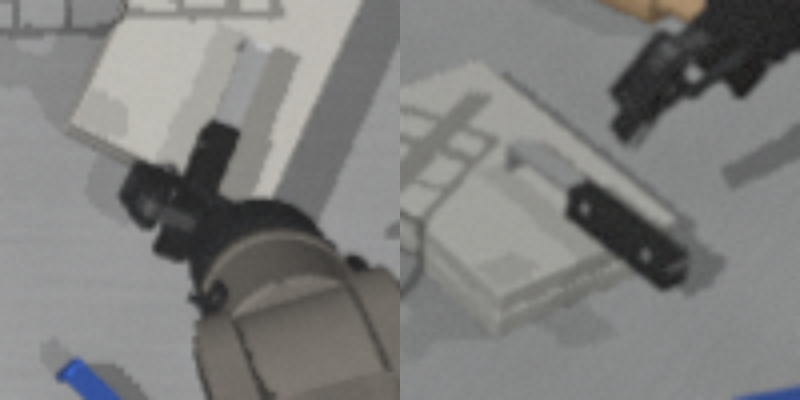

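{"name": "step_arm", "arguments": {
  "xyz": [
    [0, 0.06, 0.03],
    [0, 0.12, 0.06],
    [0, 0.18, 0.09],
    [0, 0.24, 0.118],
    [0, 0.3, 0.147],
    [0, 0.33, 0.162],
    [0, 0.359, 0.1765],
    [0, 0.359, 0.1765],
    [0, 0.359, 0.1765],
    [0, 0.359, 0.1765]
  ],
  "rotation": [
    [0, 0, 0],
    [0, 0, 0],
    [0, 0, 0],
    [0, 0, 0],
    [0, 0, 0],
    [0, 0, 0],
    [0, 0, 0],
    [0, 0, 0],
    [0, 0, 0],
    [0, 0, 0]
  ]
}}

```text
clock: 9.1
tcp_pos: [0.3861, -0.2693, 0.193]
orientation: [-1.756, -1.165, 0.729]
contact_force: [0.8, 0.4, -0.2]
grip_width: 0.0855
```

```bash
python3 - <<'E'
from s5 import *
cmd(*G(.0))
t=grab("top");s=grab("side")
a=cv2.resize(t['pixels'][200:300,400:500],(400,400));b=cv2.resize(s['pixels'][100:200,340:440],(400,400))
cv2.imwrite("pics/pre4.png",np.hstack([a,b])[:,:,::-1])
E
```

```text
[ 0.3835 -0.2687  0.1936] [ 0.3861 -0.2693  0.193 ]
clock 9.1 tcp [ 0.3861 -0.2693  0.193 ] grip 0.08551779145919539 F [ 0.846   0.4006 -0.2101] q [ 1.1927  0.5945 -0.8344  2.2929  1.7453  0.3658  0.0593]
target [ 0.386  -0.2685  0.1923] xyz [0.0025 0.0013 0.0023] rot [ 0.0012 -0.0004 -0.0014] dist 0.0010870335921975016 deg 0.1752786918767621
```

View pics/pre4.png

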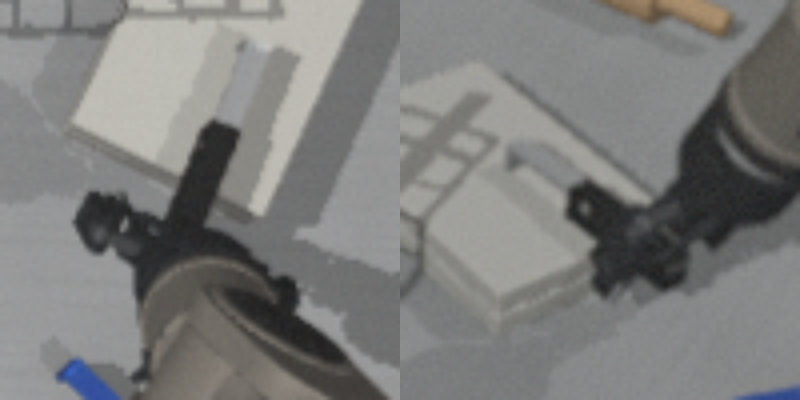

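{"name": "step_arm", "arguments": {
  "xyz": [
    [0, 0, 0],
    [0, 0, 0],
    [0, 0, 0],
    [0, 0, 0],
    [0, 0, 0],
    [0, 0, 0]
  ],
  "rotation": [
    [0, 0, 0],
    [0, 0, 0],
    [0, 0, 0],
    [0, 0, 0],
    [0, 0, 0],
    [0, 0, 0]
  ],
  "grip": 1,
  "force": 60
}}

```text
clock: 9.95
tcp_pos: [0.386, -0.2693, 0.193]
orientation: [-1.756, -1.165, 0.729]
contact_force: [-1.7, -0.4, 2.0]
grip_width: 0.0212
```

```bash
python3 - <<'E'
from s5 import *
o=r.get_obs();cmd(o['tcp_pos']+[0,0,.06],R.from_rotvec(o['orientation']).as_matrix())
t=grab("top");s=grab("side")
a=cv2.resize(t['pixels'][200:300,400:500],(400,400));b=cv2.resize(s['pixels'][100:200,340:440],(400,400))
cv2.imwrite("pics/gr.png",np.hstack([a,b])[:,:,::-1])
E
```

```text
[ 0.3834 -0.2687  0.1935] [ 0.386  -0.2693  0.193 ]
clock 9.95 tcp [ 0.386  -0.2693  0.193 ] grip 0.021152500268283025 F [-1.6731 -0.3801  1.9952] q [ 1.1929  0.5945 -0.8346  2.2931  1.7455  0.3661  0.0591]
target [ 0.386  -0.2693  0.253 ] xyz [-0.0004 -0.1796 -0.088 ] rot [0. 0. 0.] dist 0.06 deg 0.0
```

View pics/gr.png

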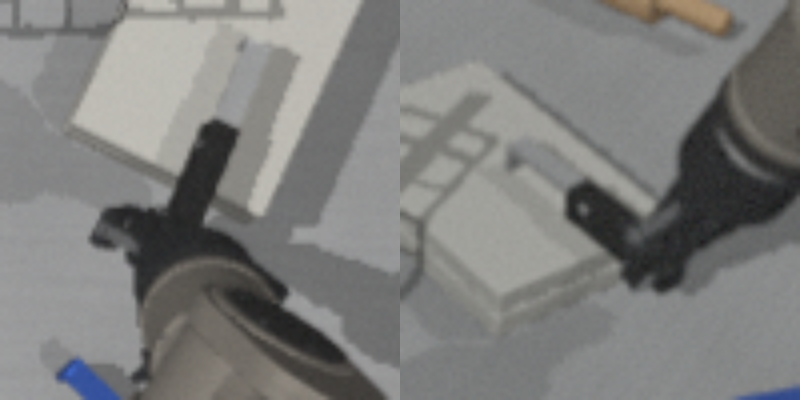

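{"name": "step_arm", "arguments": {
  "xyz": [
    [0, -0.03, -0.015],
    [0, -0.06, -0.03],
    [0, -0.12, -0.059],
    [0, -0.18, -0.088],
    [0, -0.27, -0.132],
    [0, -0.36, -0.176],
    [0, -0.36, -0.176]
  ],
  "rotation": [
    [0, 0, 0],
    [0, 0, 0],
    [0, 0, 0],
    [0, 0, 0],
    [0, 0, 0],
    [0, 0, 0],
    [0, 0, 0]
  ]
}}

```text
clock: 10.92
tcp_pos: [0.3863, -0.2695, 0.3145]
orientation: [-1.759, -1.165, 0.727]
contact_force: [-0.1, 0.3, -2.1]
grip_width: 0.021
```

```bash
cat > tip.py <<'E'
from s5 import *
# tip in tool frame at grasp
Pg=np.array([.386,-.2693,.193]); Mg=R.from_rotvec([-1.756,-1.165,.729]).as_matrix()
TT=Mg.T@(np.array([.579,-.3485,.040])-Pg)
LEAN=np.arcsin(np.hypot(*Mg[:2,1]))
def tipnow():
    o=r.get_obs(); return o['tcp_pos']+R.from_rotvec(o['orientation']).as_matrix()@TT
def tippose(x,y,z,yaw=RY,pitch=0):  # rack coords of tip; pitch>0 nose down
    rx,ry=fr(yaw); M=flip(pose([0,0,0],yaw,LEAN-pitch))[1]
    a,b=fr(RY); return RO+a*x+b*y+[0,0,z]-M@TT, M
def racktip():
    d=tipnow()-RO; a,b=fr(RY); return np.array([d@a,d@b,d[2]])
E
python3 - <<'E'
from tip import *
print(np.degrees(LEAN),TT,tipnow(),racktip())
t=grab("top");s=grab("side")
pt,ps=proj(t,tipnow())[0],proj(s,tipnow())[0]; print(pt,ps)
a=cv2.resize(t['pixels'][190:290,410:510],(400,400),interpolation=2);b=cv2.resize(s['pixels'][80:180,320:420],(400,400),interpolation=2)
cv2.imwrite("pics/lift.png",np.hstack([a,b])[:,:,::-1])
q1=go(q,*tippose(-.05,0,.17)); q1=go(q1,*tippose(.114,0,.12)); q1=go(q1,*tippose(.114,0,.093)); q1=go(q1,*tippose(.0155,0,.093))
cmd(*tippose(-.05,0,.17))
E
```

```text
[ 0.3834 -0.2678  0.315 ] [ 0.3863 -0.2695  0.3145]
26.106137006127973 [ 0.0021  0.2292 -0.12  ] [ 0.5795 -0.3492  0.1621] [-0.0581 -0.4734  0.1621]
[475.2142 203.7737] [371.4423 105.3293]
q [ 0.66  0.19 -1.26  2.37  0.98  0.49  0.21] err mm 0.0 deg 0.0
q [ 0.42  0.57 -1.    2.1   1.29  0.65  0.15] err mm 0.0 deg 0.0
q [ 0.38  0.61 -0.96  2.11  1.39  0.64  0.06] err mm 0.0 deg 0.0
q [ 0.4   0.49 -1.01  2.32  1.47  0.6  -0.16] err mm 0.0 deg 0.0
clock 11.025 tcp [ 0.3853 -0.2692  0.3124] grip 0.020900958345709753 F [ 0.6389  0.662  -1.3404] q [ 1.4112  0.3629 -1.0519  2.2208  0.8553  0.3842  0.8866]
target [0.3626 0.1148 0.323 ] xyz [ 1.1502 -0.2827  0.4927] rot [-0.001  -0.2475 -0.1226] dist 0.38485532893147884 deg 24.85624493039978
```

View pics/lift.png

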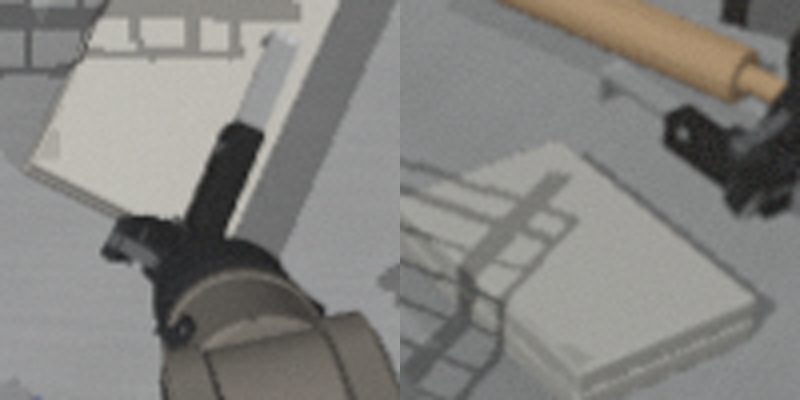

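```bash
python3 - <<'E'
from tip import *
p,M=tippose(-.065,0,.165); cmd(p,M)
q1=go(q,p,M)
E
```

```text
[ 0.3824 -0.2675  0.3129] [ 0.3853 -0.2692  0.3124]
clock 11.025 tcp [ 0.3853 -0.2692  0.3124] grip 0.020900958345709753 F [ 0.6389  0.662  -1.3404] q [ 1.4112  0.3629 -1.0519  2.2208  0.8553  0.3842  0.8866]
target [0.3476 0.1143 0.318 ] xyz [ 1.1293 -0.2876  0.5408] rot [-0.001  -0.2475 -0.1226] dist 0.38540176251131814 deg 24.85624493039978
q [ 0.67  0.17 -1.28  2.4   0.99  0.47  0.18] err mm 0.0 deg 0.0
```

{"name": "step_arm", "arguments": {
  "xyz": [
    [0.08, -0.02, 0.035],
    [0.19, -0.045, 0.082],
    [0.31, -0.072, 0.134],
    [0.43, -0.1, 0.187],
    [0.55, -0.128, 0.239],
    [0.67, -0.156, 0.291],
    [0.79, -0.184, 0.343],
    [0.9, -0.21, 0.391],
    [0.9, -0.21, 0.391]
  ],
  "rotation": [
    [0, -0.017, -0.008],
    [0, -0.041, -0.02],
    [0, -0.067, -0.033],
    [0, -0.093, -0.046],
    [0, -0.118, -0.058],
    [0, -0.144, -0.071],
    [0, -0.17, -0.084],
    [0, -0.193, -0.096],
    [0, -0.193, -0.096]
  ]
}}

```text
clock: 12.15
tcp_pos: [0.3664, 0.0344, 0.3165]
orientation: [-1.567, -1.488, 0.929]
contact_force: [-0.4, 0.2, -1.5]
grip_width: 0.0211
```

```bash
python3 - <<'E'
from tip import *
p,M=tippose(-.05,0,.165); cmd(p,M); print(racktip())
q1=go(q,p,M)
E
```

```text
[0.3625 0.0347 0.3167] [0.3664 0.0344 0.3165]
clock 12.15 tcp [0.3664 0.0344 0.3165] grip 0.02111371062514692 F [-0.425   0.1655 -1.5381] q [ 0.8969  0.1498 -1.2457  2.4142  0.9091  0.3823  0.3984]
target [0.3626 0.1148 0.318 ] xyz [ 0.2671 -0.016   0.0215] rot [-0.0012 -0.0498 -0.0238] dist 0.08053129771612354 deg 4.969801998412579
[-0.05   -0.0984  0.1631]
q [ 0.64  0.21 -1.25  2.38  1.02  0.5   0.17] err mm 0.0 deg 0.0
```

{"name": "step_arm", "arguments": {
  "xyz": [
    [0.09, -0.005, 0.007],
    [0.18, -0.011, 0.014],
    [0.267, -0.016, 0.0215],
    [0.267, -0.016, 0.0215],
    [0.267, -0.016, 0.0215]
  ],
  "rotation": [
    [0, -0.017, -0.008],
    [0, -0.034, -0.016],
    [-0.001, -0.05, -0.024],
    [-0.001, -0.05, -0.024],
    [-0.001, -0.05, -0.024]
  ]
}}

```text
clock: 12.78
tcp_pos: [0.3621, 0.1139, 0.3173]
orientation: [-1.513, -1.566, 0.98]
contact_force: [-0.7, 0.2, -1.4]
grip_width: 0.0215
```

```bash
python3 - <<'E'
from tip import *
print(racktip())
t=grab("top");s=grab("side")
for n,f in(("t",t),("s",s)): print(n,proj(f,tipnow())[0])
a=cv2.resize(t['pixels'][130:230,240:340],(400,400),interpolation=2);b=cv2.resize(s['pixels'][150:290,200:340],(400,400),interpolation=2)
cv2.imwrite("pics/front.png",np.hstack([a,b])[:,:,::-1])
E
```

```text
[0.3583 0.1133 0.3176] [0.3621 0.1139 0.3173]
[-0.0508 -0.0011  0.1639]
t [292.5649 200.8699]
s [266.42   212.7133]
```

View pics/front.png

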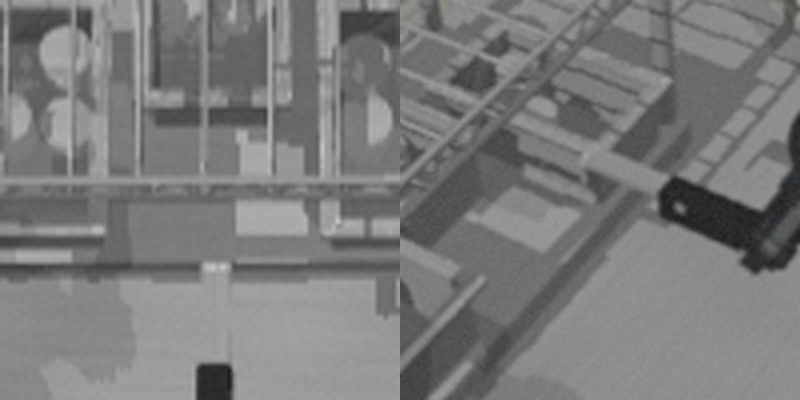

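```bash
python3 - <<'E'
from tip import *
t=grab("top");s=grab("side")
a,b=fr(RY); tp=tipnow(); E=lambda dx,dy,dz: tp+a*dx+b*dy+[0,0,dz]
pts=[E(.0025,.009,.0225),E(.0025,-.009,.0225),E(.0025,.009,0),E(-.0625,.011,.026),E(-.0625,-.011,.026),E(-.0625,.011,0)]
for n,f,(x0,y0,x1,y1),k in(("t",t,(260,170,330,240),8),("s",s,(250,190,320,260),8)):
    P=proj(f,pts); print(n,P.round(1).tolist())
    im=cv2.resize(f['pixels'][y0:y1,x0:x1],(400,400),interpolation=2)
    P=(P-[x0,y0]+.5)*400/70
    for p in P: cv2.circle(im,(int(p[0]),int(p[1])),2,(255,0,0),-1)
    if n=="t":A=im
    else: cv2.imwrite("pics/chk.png",np.hstack([A,im])[:,:,::-1])
E
```

```text
[0.3586 0.1131 0.3178] [0.3624 0.1137 0.3175]
t [[288.5, 197.5], [295.6, 197.4], [289.0, 199.8], [287.5, 222.5], [296.4, 222.4], [288.1, 224.6]]
s [[261.7, 206.8], [266.8, 201.4], [262.7, 214.9], [288.9, 217.9], [294.9, 210.9], [289.5, 227.3]]
```

View pics/chk.png

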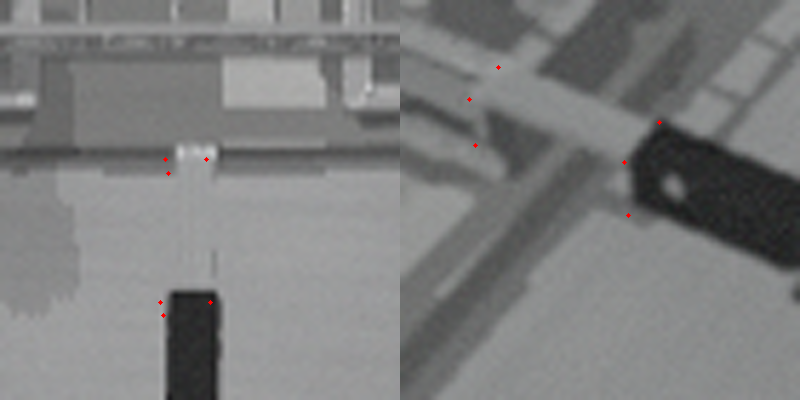

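```bash
python3 - <<'E'
from tip import *
t=grab("top");s=grab("side")
im=cv2.resize(s['pixels'][195:235,250:310],(780,520),interpolation=2); cv2.imwrite("pics/chk2.png",im[:,:,::-1])
a,b=fr(RY)
for pt,ps in (((297.65,220.4),(295.0,210.85)),((288.9,220.4),(290.45,218.0))):
    P,g=tri(t,pt,s,ps); d=P-RO; print(P,g,"rack",d@a,d@b,d[2])
print("pred tip rack",racktip(),"pred handle top-front = tip + (-.0625,+-.011,.026)")
E
```

```text
[0.3588 0.1133 0.318 ] [0.3626 0.1139 0.3178]
[0.5133 0.1063 0.1862] 0.003598367182921534 rack -0.10830403069936781 -0.01595633334213094 0.18618701696676665
[0.5113 0.1275 0.1861] 0.006492415503656822 rack -0.10954174304945749 0.005292772409220905 0.18610113675239215
pred tip rack [-0.05   -0.0009  0.1648] pred handle top-front = tip + (-.0625,+-.011,.026)
```

View pics/chk2.png

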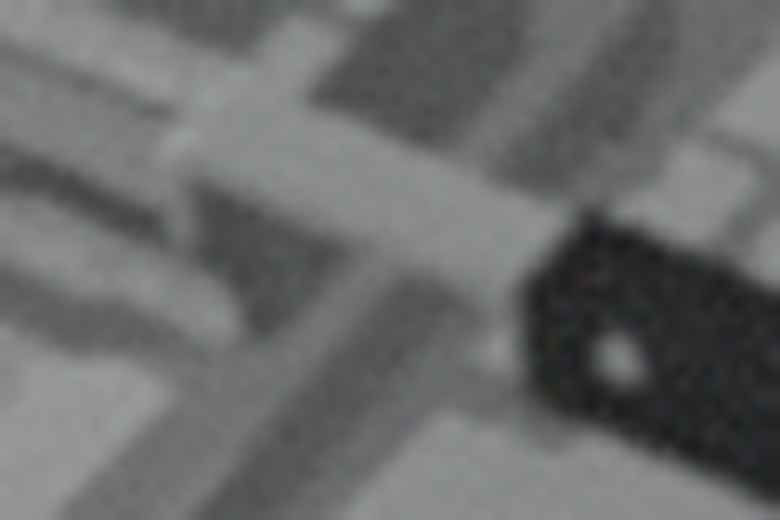

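```bash
python3 - <<'E'
from tip import *
t=grab("top");s=grab("side")
a,b=fr(RY)
for n,pt,ps in (("barL",(290.5,194.9),(262.2,206.4)),("barR",(297.5,194.9),(267.5,201.0))):
    P,g=tri(t,pt,s,ps); d=P-RO; print(n,P,g,"rack",d@a,d@b,d[2])
tp=racktip(); print("pred bar end",tp+[.0025,0,.0225])
# where rim of pans triangulate: pan right front-left rim corner
E
```

```text
[0.3589 0.1136 0.3182] [0.3627 0.1142 0.3179]
barL [0.5793 0.1265 0.1815] 0.004590451365810892 rack -0.04168728699367522 0.001969603605288047 0.18147683450561253
barR [0.5794 0.1087 0.182 ] 0.005064151070607089 rack -0.0421451366142138 -0.015812886549315612 0.1819806091515257
pred bar end [-0.0475 -0.0004  0.1875]
```

```bash
cat >> tip.py <<'E'
_c,_b=fr(RY); _o=R.from_rotvec([-1.513,-1.566,.98]).as_matrix()
TT=TT+_o.T@(_c*.004-_b*.0045-np.array([0,0,.0045]))
E
python3 - <<'E'
from tip import *
print(racktip()); pt=np.radians(-5)
q1=go(q,*tippose(-.04,0,.124,RY,pt)); 
for x in (0,.05,.116): q1=go(q1,*tippose(x,0,.124,RY,pt))
q1=go(q1,*tippose(.116,0,.094));q1=go(q1,*tippose(.0155,0,.094))
cmd(*tippose(-.04,0,.124,RY,pt))
E
```

```text
[0.3589 0.1139 0.3183] [0.3627 0.1145 0.318 ]
[-0.046  -0.0049  0.1605]
q [ 0.62  0.57 -1.41  2.44  1.57  0.84 -0.33] err mm 7.9 deg 0.7
q [ 0.61  0.61 -1.36  2.39  1.61  0.84 -0.29] err mm 0.0 deg 0.0
q [ 0.59  0.66 -1.3   2.29  1.6   0.84 -0.19] err mm 0.0 deg 0.0
q [ 0.55  0.73 -1.24  2.15  1.59  0.85 -0.06] err mm 0.0 deg 0.0
q [ 0.54  0.77 -1.23  2.1   1.48  0.86  0.05] err mm 0.0 deg 0.0
q [ 0.59  0.67 -1.31  2.31  1.51  0.84 -0.14] err mm 0.0 deg 0.0
clock 13.175 tcp [0.3627 0.1145 0.318 ] grip 0.02114177418245973 F [-0.3545  0.3415 -2.4143] q [ 0.6533  0.1975 -1.2581  2.3855  1.0088  0.4907  0.1811]
target [0.3555 0.1191 0.2624] xyz [0.0162 0.1563 0.1025] rot [-0.0557 -0.0002 -0.0001] dist 0.05629202525672212 deg 5.015106075686695
```

```bash
python3 - <<'E'
from tip import *
pt=np.radians(-4)
q1=go(q,*tippose(.01,0,.124,RY,np.radians(-1))); q1=go(q1,*tippose(.116,0,.124,RY,pt))
q1=go(q1,*tippose(.116,0,.094));q1=go(q1,*tippose(.0155,0,.094))
cmd(*tippose(.01,0,.124,RY,np.radians(-1)))
E
```

```text
[0.3589 0.1139 0.3183] [0.3627 0.1145 0.318 ]
q [ 0.45  0.4  -1.08  2.32  1.34  0.58 -0.08] err mm 0.0 deg 0.0
q [ 0.39  0.55 -0.98  2.15  1.46  0.63 -0.04] err mm 0.0 deg 0.0
q [ 0.38  0.6  -0.97  2.11  1.37  0.65  0.06] err mm 0.0 deg 0.0
q [ 0.4   0.48 -1.03  2.32  1.44  0.6  -0.15] err mm 0.0 deg 0.0
clock 13.175 tcp [0.3627 0.1145 0.318 ] grip 0.02114177418245973 F [-0.3545  0.3415 -2.4143] q [ 0.6533  0.1975 -1.2581  2.3855  1.0088  0.4907  0.1811]
target [0.4157 0.1212 0.2778] xyz [ 0.0162  0.1985 -0.1003] rot [-0.0113 -0.0002 -0.0001] dist 0.06689593783498163 deg 1.01525441679766
```

{"name": "step_arm", "arguments": {
  "xyz": [
    [0.004, 0.05, -0.025],
    [0.008, 0.1, -0.05],
    [0.012, 0.15, -0.075],
    [0.016, 0.1985, -0.1],
    [0.016, 0.1985, -0.1],
    [0.016, 0.1985, -0.1]
  ],
  "rotation": [
    [-0.003, 0, 0],
    [-0.006, 0, 0],
    [-0.009, 0, 0],
    [-0.011, 0, 0],
    [-0.011, 0, 0],
    [-0.011, 0, 0]
  ]
}}

```text
clock: 13.92
tcp_pos: [0.4152, 0.1211, 0.2778]
orientation: [-1.525, -1.58, 0.967]
contact_force: [-0.5, -0.2, -0.8]
grip_width: 0.0211
```

```bash
python3 - <<'E'
from tip import *
print(racktip());cmd(*tippose(.116,0,.124,RY,np.radians(-4)))
s=grab("side")
im=cv2.resize(s['pixels'][150:290,200:340],(600,600),interpolation=2); cv2.imwrite("pics/e1.png",im[:,:,::-1])
E
```

```text
[0.4121 0.12   0.2783] [0.4152 0.1211 0.2778]
[ 0.0094 -0.0001  0.1239]
clock 13.925 tcp [0.4152 0.1211 0.2778] grip 0.021133198820830642 F [-0.461  -0.2218 -0.8172] q [ 0.4497  0.3938 -1.0766  2.3284  1.339   0.5728 -0.0749]
target [0.5139 0.1246 0.2663] xyz [ 0.0003  0.184  -0.2756] rot [-0.0339 -0.0001 -0.    ] dist 0.09942653240541736 deg 3.0481360428537343
```

View pics/e1.png

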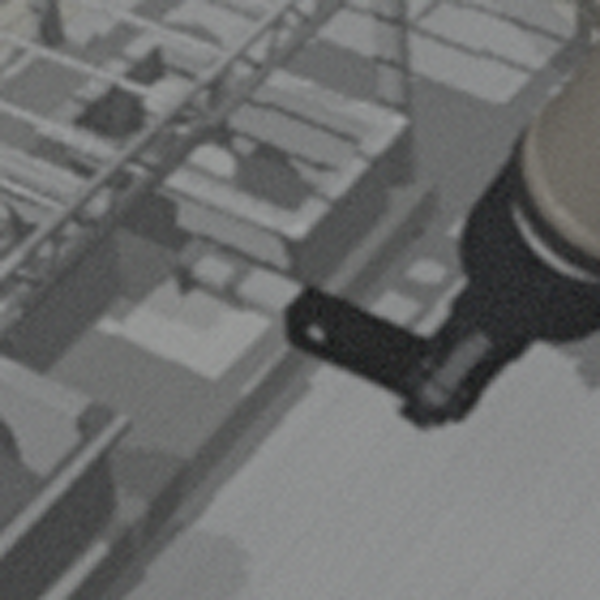

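{"name": "step_arm", "arguments": {
  "xyz": [
    [0, 0.03, -0.045],
    [0, 0.06, -0.09],
    [0, 0.09, -0.135],
    [0, 0.12, -0.18],
    [0, 0.15, -0.225],
    [0, 0.15, -0.225]
  ],
  "rotation": [
    [-0.009, 0, 0],
    [-0.018, 0, 0],
    [-0.026, 0, 0],
    [-0.034, 0, 0],
    [-0.034, 0, 0],
    [-0.034, 0, 0]
  ]
}}

```text
clock: 14.72
tcp_pos: [0.497, 0.1239, 0.2685]
orientation: [-1.562, -1.616, 0.93]
contact_force: [0.1, 0.4, -1.3]
grip_width: 0.0213
```

```bash
python3 - <<'E'
from tip import *
print(racktip());cmd(*tippose(.116,0,.124,RY,np.radians(-4)))
s=grab("side");t=grab("top")
im=cv2.resize(s['pixels'][150:270,200:320],(400,400),interpolation=2);a=cv2.resize(t['pixels'][130:230,240:340],(400,400),interpolation=2); cv2.imwrite("pics/e2.png",np.hstack([a,im])[:,:,::-1])
E
```

```text
[0.4941 0.1227 0.2689] [0.497  0.1239 0.2685]
[ 0.0991 -0.0004  0.1263]
clock 14.725 tcp [0.497  0.1239 0.2685] grip 0.021306707015302243 F [ 0.0898  0.3675 -1.2681] q [ 0.3978  0.5215 -0.9893  2.1882  1.464   0.6162 -0.0684]
target [0.5139 0.1246 0.2663] xyz [ 0.0007  0.0347 -0.0452] rot [ 0.0004 -0.001  -0.    ] dist 0.017100366407590255 deg 0.10059987782035773
```

View pics/e2.png

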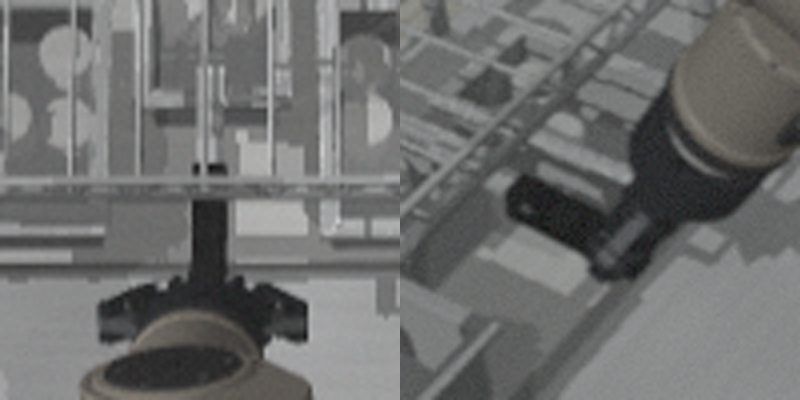

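```bash
python3 - <<'E'
from tip import *
t=grab("top"); a,b=fr(RY)
def rk(px,z): d=plane(t,[px],z)[0]-RO; return d@a,d@b
f=lambda x,y:(240+(x-1.5)/4,130+(y-1.5)/4)
tp=racktip(); print("bar end measured",rk(f(211,65),tp[2]+.0225),"pred",tp[0]+.004)
print("handle front measured",rk(f(210,165),tp[2]+.022),"pred",tp[0]-.0625)
print("rim front",rk(f(218,107),.105),"rim L,R",rk(f(145,100),.105),rk(f(292,100),.105))
im=cv2.resize(t['pixels'][135:175,270:320],(750,600),interpolation=2);cv2.imwrite("pics/e3.png",im[:,:,::-1])
E
```

```text
[0.4926 0.1228 0.2689] [0.4955 0.124  0.2684]
bar end measured (np.float64(0.10428957466739767), np.float64(-0.00013797665197089846)) pred 0.10136462860972016
handle front measured (np.float64(0.035177310355093264), np.float64(0.00045246221820970236)) pred 0.03486462860972016
rim front (np.float64(0.09147465447081839), np.float64(-0.0029565115753515843)) rim L,R (np.float64(0.09669008255882017), np.float64(0.04722736211293702)) (np.float64(0.09635048689574384), np.float64(-0.05389093685252348))
```

View pics/e3.png

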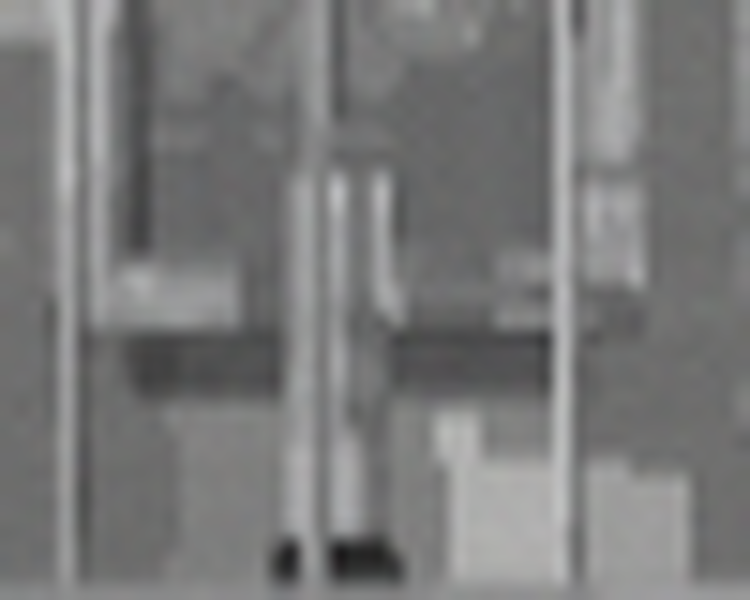

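{"name": "step_arm", "arguments": {
  "xyz": [
    [0, 0.018, -0.023],
    [0.001, 0.036, -0.048],
    [0.001, 0.038, -0.051],
    [0.001, 0.038, -0.051]
  ],
  "rotation": [
    [0, 0, 0],
    [0, 0, 0],
    [0, 0, 0],
    [0, 0, 0]
  ]
}}

```text
clock: 15.38
tcp_pos: [0.5142, 0.1249, 0.2662]
orientation: [-1.561, -1.617, 0.932]
contact_force: [-1.0, -0.1, -1.2]
grip_width: 0.0211
```

```bash
python3 - <<'E'
from tip import *
print(racktip());cmd(*tippose(.117,-.002,.094,RY,0))
E
```

```text
[0.5114 0.1237 0.2667] [0.5142 0.1249 0.2662]
[0.1163 0.0003 0.1239]
clock 15.375 tcp [0.5142 0.1249 0.2662] grip 0.021087991832260063 F [-0.9654 -0.0823 -1.1585] q [ 0.3895  0.5485 -0.9766  2.1529  1.4599  0.6246 -0.0379]
target [0.5254 0.123  0.2515] xyz [-0.0076  0.061  -0.0076] rot [0.0443 0.0001 0.    ] dist 0.018592125760262264 deg 3.9895320190421497
```

{"name": "step_arm", "arguments": {
  "xyz": [
    [-0.001, 0.015, -0.002],
    [-0.003, 0.03, -0.004],
    [-0.005, 0.046, -0.006],
    [-0.0076, 0.061, -0.0076],
    [-0.0076, 0.061, -0.0076],
    [-0.0076, 0.061, -0.0076]
  ],
  "rotation": [
    [0.011, 0, 0],
    [0.022, 0, 0],
    [0.033, 0, 0],
    [0.044, 0, 0],
    [0.044, 0, 0],
    [0.044, 0, 0]
  ]
}}

```text
clock: 16.12
tcp_pos: [0.5254, 0.1231, 0.2515]
orientation: [-1.514, -1.569, 0.977]
contact_force: [-0.3, -0.4, -1.4]
grip_width: 0.021
```

```bash
python3 - <<'E'
from tip import *
print(racktip(),fr(RY)[0]);cmd(*tippose(.100,-.002,.093,RY,0))
s=grab("side");t=grab("top")
im=cv2.resize(s['pixels'][150:250,200:300],(400,400),interpolation=2);a=cv2.resize(t['pixels'][130:180,265:325],(480,400),interpolation=2)[:,:400]; cv2.imwrite("pics/e4.png",np.hstack([a,im])[:,:,::-1])
E
```

```text
[0.5228 0.1219 0.2521] [0.5254 0.1231 0.2515]
[ 0.1171 -0.0019  0.0941] [0.9994 0.035  0.    ]
clock 16.125 tcp [0.5254 0.1231 0.2515] grip 0.020986420432264917 F [-0.2948 -0.4184 -1.3605] q [ 0.3893  0.5986 -0.9705  2.1151  1.3722  0.6438  0.0674]
target [0.5084 0.1225 0.2505] xyz [-0.0002 -0.0219  0.0523] rot [0.0003 0.0001 0.0002] dist 0.01702206307611806 deg 0.03433414935103623
```

View pics/e4.png

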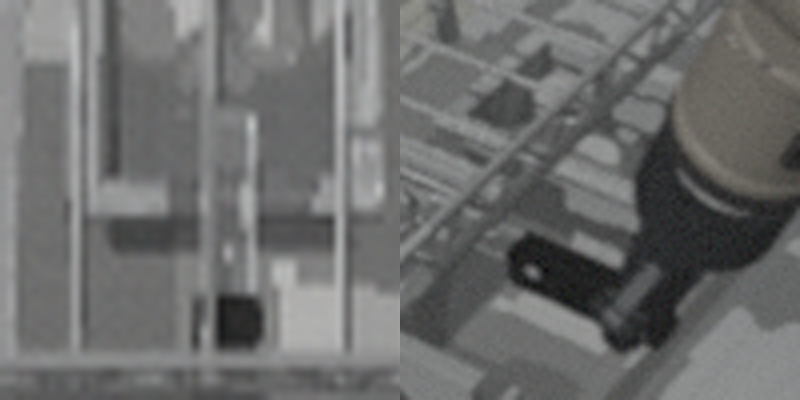

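```bash
python3 - <<'E'
from tip import *
cmd(*tippose(.116,-.0025,.0905,RY,0))
cmd(*tippose(.092,-.0025,.0905,RY,0))
E
```

```text
[0.5228 0.122  0.2522] [0.5253 0.1232 0.2516]
clock 16.225 tcp [0.5253 0.1232 0.2516] grip 0.021005968185773112 F [-0.5392  0.4304 -1.4424] q [ 0.3892  0.5982 -0.9706  2.1153  1.3722  0.6438  0.0674]
target [0.5244 0.1225 0.248 ] xyz [-0.0021  0.0096  0.0081] rot [0.0005 0.0002 0.0001] dist 0.0038099543254785312 deg 0.05030222663221615
clock 16.225 tcp [0.5253 0.1232 0.2516] grip 0.021005968185773112 F [-0.5392  0.4304 -1.4424] q [ 0.3892  0.5982 -0.9706  2.1153  1.3722  0.6438  0.0674]
target [0.5005 0.1217 0.248 ] xyz [-0.002  -0.0257  0.0799] rot [0.0005 0.0002 0.0001] dist 0.025192184477745745 deg 0.05030222663221615
```

{"name": "step_arm", "arguments": {
  "xyz": [
    [-0.002, 0.005, 0.004],
    [-0.002, 0.0096, 0.008],
    [-0.002, 0.0096, 0.008],
    [-0.002, -0.002, 0.031],
    [-0.002, -0.014, 0.055],
    [-0.002, -0.0257, 0.08],
    [-0.002, -0.0257, 0.08]
  ],
  "rotation": [
    [0, 0, 0],
    [0, 0, 0],
    [0, 0, 0],
    [0, 0, 0],
    [0, 0, 0],
    [0, 0, 0],
    [0, 0, 0]
  ]
}}

```text
clock: 17.1
tcp_pos: [0.4996, 0.1217, 0.2479]
orientation: [-1.514, -1.569, 0.979]
contact_force: [0.3, 0.8, -1.1]
grip_width: 0.0212
```

```bash
python3 - <<'E'
from tip import *
print(racktip());cmd(*tippose(.017,-.001,.0905,RY,0))
s=grab("side");t=grab("top")
im=cv2.resize(s['pixels'][150:250,200:300],(400,400),interpolation=2);a=cv2.resize(t['pixels'][130:180,265:325],(480,400),interpolation=2)[:,:400]; cv2.imwrite("pics/e5.png",np.hstack([a,im])[:,:,::-1])
E
```

```text
[0.4969 0.1205 0.2485] [0.4996 0.1217 0.2479]
[ 0.0912 -0.0024  0.0905]
clock 17.1 tcp [0.4996 0.1217 0.2479] grip 0.021245023150847187 F [ 0.2871  0.7818 -1.0941] q [ 0.3909  0.5719 -0.977   2.1724  1.4044  0.6294  0.0023]
target [0.4254 0.1205 0.248 ] xyz [ 0.0052 -0.1089  0.2217] rot [ 0.0002  0.0008 -0.0001] dist 0.07412286046338866 deg 0.07156188321102491
```

View pics/e5.png

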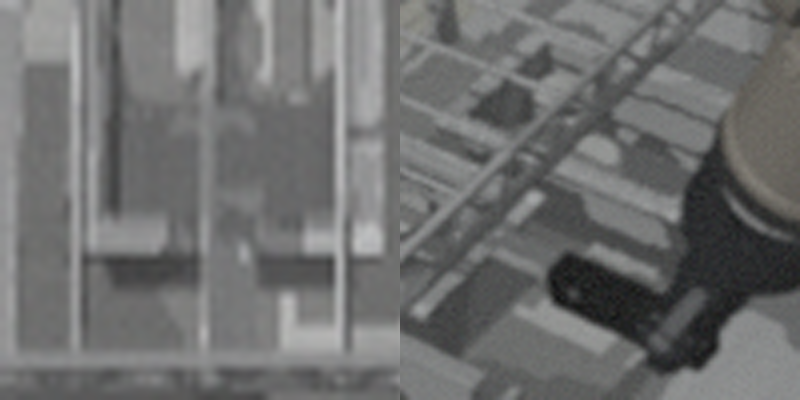

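{"name": "step_arm", "arguments": {
  "xyz": [
    [0.001, -0.014, 0.028],
    [0.001, -0.028, 0.056],
    [0.002, -0.042, 0.085],
    [0.002, -0.056, 0.113],
    [0.003, -0.07, 0.142],
    [0.004, -0.082, 0.168],
    [0.004, -0.082, 0.168]
  ],
  "rotation": [
    [0, 0, 0],
    [0, 0, 0],
    [0, 0, 0],
    [0, 0, 0],
    [0, 0, 0],
    [0, 0, 0],
    [0, 0, 0]
  ]
}}

```text
clock: 18.08
tcp_pos: [0.4429, 0.1208, 0.2476]
orientation: [-1.513, -1.568, 0.98]
contact_force: [-0.5, 0.4, -0.5]
grip_width: 0.021
```

```bash
python3 - <<'E'
from tip import *
print(racktip());cmd(*tippose(.017,-.001,.0905,RY,0))
s=grab("side");t=grab("top")
im=cv2.resize(s['pixels'][150:290,180:320],(400,400),interpolation=2);a=cv2.resize(t['pixels'][135:210,225:355],(693,400),interpolation=2)
cv2.imwrite("pics/e6.png",a[:,:,::-1]);cv2.imwrite("pics/e6s.png",im[:,:,::-1])
E
```

```text
[0.4402 0.1196 0.2481] [0.4429 0.1208 0.2476]
[ 0.0344 -0.0011  0.0899]
clock 18.075 tcp [0.4429 0.1208 0.2476] grip 0.020995704850388222 F [-0.5008  0.3814 -0.5135] q [ 0.3968  0.5029 -1.0105  2.289   1.4446  0.6062 -0.1232]
target [0.4254 0.1205 0.248 ] xyz [ 0.0012 -0.0269  0.0517] rot [-0.0005  0.001  -0.0001] dist 0.017481655407988156 deg 0.10050467165738972
```

View pics/e6.png

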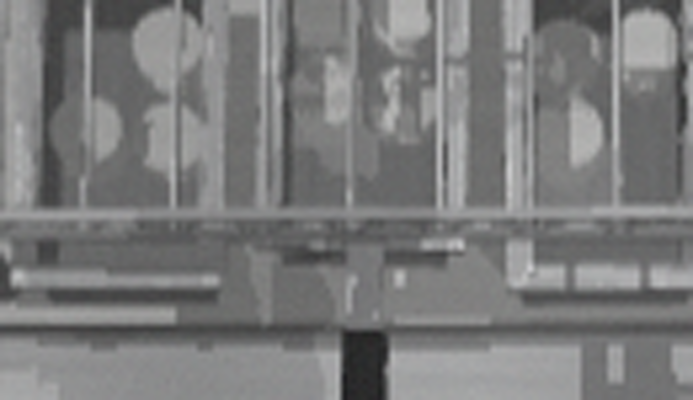

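View pics/e6s.png

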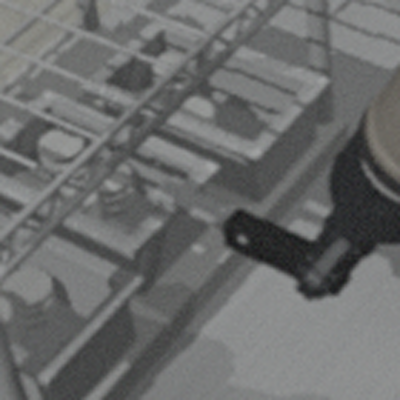

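```bash
python3 - <<'E'
from tip import *
t=grab("top");a,b=fr(RY)
f=lambda x,y:(225+(x-2.2)/5.33,135+(y-2.2)/5.33)
for n,p in(("L",(115,290)),("mid",(320,249)),("midR",(440,250)),("R",(600,290))):
    d=plane(t,[f(*p)],.105)[0]-RO; print(n,d@a,d@b)
cmd(*tippose(.0152,-.001,.0905,RY,0))
E
```

```text
[0.4406 0.1195 0.248 ] [0.4434 0.1208 0.2474]
L -0.0008950000624030857 0.12689822059651948
mid 0.020345130273636228 0.022849717698228092
midR 0.019547450846952925 -0.03844842109019149
R -0.002027768914495122 -0.11998204678979678
clock 18.225 tcp [0.4436 0.1208 0.2475] grip 0.02136074092535108 F [ 0.0169 -0.4358 -1.301 ] q [ 0.3969  0.5038 -1.0099  2.2878  1.4446  0.6064 -0.1227]
target [0.4236 0.1205 0.248 ] xyz [ 0.0014 -0.0307  0.0589] rot [-0.0005  0.0005 -0.    ] dist 0.019924340421666454 deg 0.0636669373600055
```

{"name": "step_arm", "arguments": {
  "xyz": [
    [0, -0.008, 0.015],
    [0, -0.016, 0.03],
    [0.001, -0.022, 0.042],
    [0.001, -0.027, 0.052],
    [0.001, -0.03, 0.058],
    [0.001, -0.0315, 0.0605],
    [0.001, -0.0315, 0.0605],
    [0.001, -0.0315, 0.0605]
  ],
  "rotation": [
    [0, 0, 0],
    [0, 0, 0],
    [0, 0, 0],
    [0, 0, 0],
    [0, 0, 0],
    [0, 0, 0],
    [0, 0, 0],
    [0, 0, 0]
  ]
}}

```text
clock: 19.23
tcp_pos: [0.423, 0.1204, 0.2479]
orientation: [-1.513, -1.568, 0.979]
contact_force: [2.9, 0.8, -2.0]
grip_width: 0.0214
```

```bash
python3 - <<'E'
from tip import *
print(racktip());cmd(*tippose(.0152,-.001,.0905,RY,0))
s=grab("side");t=grab("top")
im=cv2.resize(s['pixels'][150:320,130:330],(706,600),interpolation=2);a=cv2.resize(t['pixels'][135:210,225:355],(693,400),interpolation=2)
cv2.imwrite("pics/e7.png",a[:,:,::-1]);cv2.imwrite("pics/e7s.png",im[:,:,::-1])
E
```

```text
[0.4202 0.1191 0.2485] [0.423  0.1204 0.2479]
[ 0.0144 -0.001   0.0902]
clock 19.225 tcp [0.423  0.1204 0.2479] grip 0.02135524861610993 F [ 2.9066  0.7865 -1.9999] q [ 0.3993  0.4774 -1.0261  2.3287  1.4551  0.5988 -0.1668]
target [0.4236 0.1205 0.248 ] xyz [ 0.0004  0.0007 -0.0022] rot [-0.0007  0.0006  0.    ] dist 0.0006867684485819219 deg 0.08201134140299597
```

View pics/e7.png

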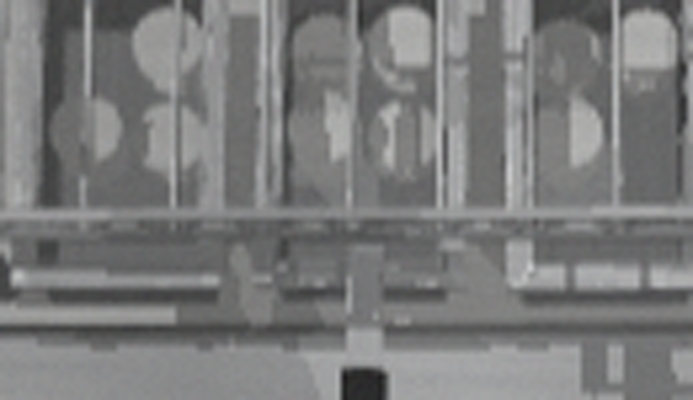

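View pics/e7s.png

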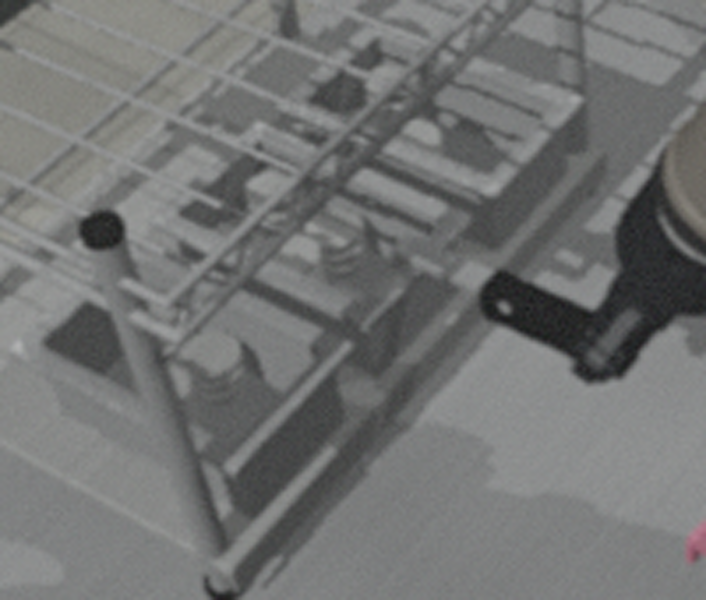

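```bash
python3 - <<'E'
from tip import *
for T in((.028,-.001,.091),(.028,-.001,.135),(-.045,-.001,.16)): 
    cmd(*tippose(*T,RY,0)); q=go(q,*tippose(*T,RY,0))
E
```

```text
[0.4202 0.1191 0.2485] [0.423  0.1203 0.2479]
clock 19.325 tcp [0.423  0.1203 0.2479] grip 0.02087491072323185 F [ 0.9759  0.0731 -1.9804] q [ 0.3993  0.4774 -1.026   2.3287  1.4551  0.5988 -0.1668]
target [0.4364 0.1209 0.2485] xyz [ 0.0005  0.0179 -0.0412] rot [-0.0007  0.0005 -0.    ] dist 0.013476014738804627 deg 0.0782796594456379
q [ 0.39  0.5  -1.01  2.3   1.45  0.61 -0.14] err mm 0.0 deg 0.0
clock 19.325 tcp [0.423  0.1203 0.2479] grip 0.02087491072323185 F [ 0.9759  0.0731 -1.9804] q [ 0.3993  0.4774 -1.026   2.3287  1.4551  0.5988 -0.1668]
target [0.4364 0.1209 0.2925] xyz [ 0.0004 -0.1139 -0.1056] rot [-0.0007  0.0005 -0.    ] dist 0.046585432947322564 deg 0.0782796594456379
q [ 0.48  0.41 -1.09  2.26  1.23  0.6   0.07] err mm 0.0 deg 0.0
clock 19.325 tcp [0.423  0.1203 0.2479] grip 0.02087491072323185 F [ 0.9759  0.0731 -1.9804] q [ 0.3993  0.4774 -1.026   2.3287  1.4551  0.5988 -0.1668]
target [0.3635 0.1184 0.3175] xyz [ 0.0005 -0.2956  0.0765] rot [-0.0007  0.0005 -0.    ] dist 0.09158955241383762 deg 0.0782796594456379
q [ 0.62  0.21 -1.24  2.38  1.03  0.51  0.16] err mm 0.0 deg 0.0
```

{"name": "step_arm", "arguments": {
  "xyz": [
    [0, 0.006, -0.013],
    [0, 0.012, -0.027],
    [0, 0.018, -0.041],
    [0, 0.018, -0.041],
    [0, -0.02, -0.06],
    [0, -0.065, -0.082],
    [0, -0.114, -0.106],
    [0, -0.114, -0.106],
    [0, -0.16, -0.06],
    [0, -0.21, -0.01],
    [0, -0.25, 0.03],
    [0, -0.295, 0.0765],
    [0, -0.295, 0.0765],
    [0, -0.295, 0.0765]
  ],
  "rotation": [
    [0, 0, 0],
    [0, 0, 0],
    [0, 0, 0],
    [0, 0, 0],
    [0, 0, 0],
    [0, 0, 0],
    [0, 0, 0],
    [0, 0, 0],
    [0, 0, 0],
    [0, 0, 0],
    [0, 0, 0],
    [0, 0, 0],
    [0, 0, 0],
    [0, 0, 0]
  ]
}}

```text
clock: 21.08
tcp_pos: [0.364, 0.118, 0.3171]
orientation: [-1.513, -1.567, 0.979]
contact_force: [0.8, 0.2, -1.4]
grip_width: 0.0215
```

```bash
python3 - <<'E'
from tip import *
print(racktip())
s=grab("side");t=grab("top")
im=cv2.resize(s['pixels'][150:320,130:330],(706,600),interpolation=2);a=cv2.resize(t['pixels'][135:210,225:355],(693,400),interpolation=2)
cv2.imwrite("pics/f7.png",a[:,:,::-1]);cv2.imwrite("pics/f7s.png",im[:,:,::-1])
E
```

```text
[0.3602 0.1173 0.3174] [0.364  0.118  0.3171]
[-0.0447 -0.0014  0.1594]
```

View pics/f7.png

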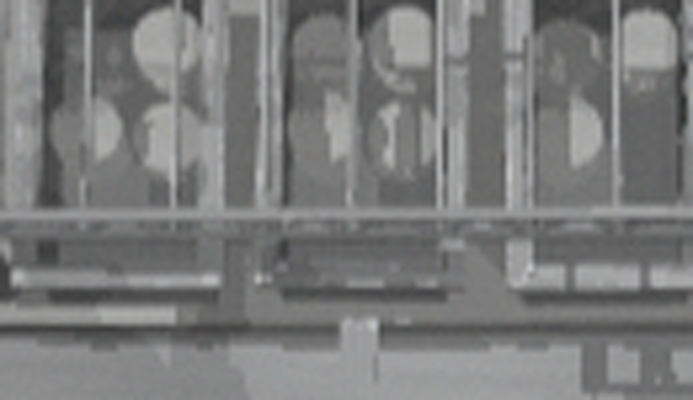

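View pics/f7s.png

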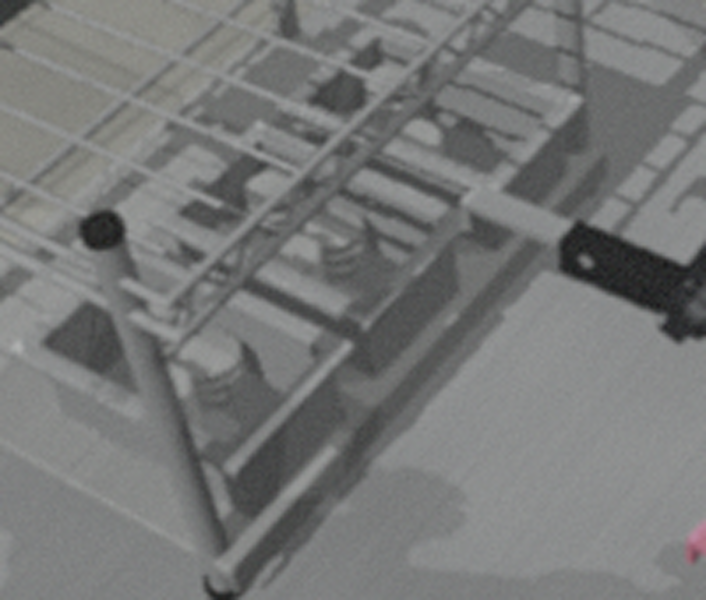

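```bash
cat > back.py <<'E'
from tip import *
def bp(dz): return Pg+[0,0,dz],Mg
E
python3 - <<'E'
from back import *
q1=go(q,*bp(.13)); q1=go(q1,*bp(0))
cmd(*bp(.13))
E
```

```text
[0.3603 0.1175 0.3174] [0.3641 0.1182 0.3171]
q [ 1.43  0.36 -1.08  2.2   0.81  0.4   0.94] err mm 0.0 deg 0.0
q [ 1.1   0.56 -0.72  2.29  1.78  0.3  -0.01] err mm 0.0 deg 0.0
clock 21.175 tcp [0.3641 0.1182 0.3171] grip 0.02077496996254049 F [ 0.4322  0.1718 -2.0925] q [ 0.6248  0.2031 -1.2406  2.3814  1.0153  0.4969  0.1676]
target [ 0.386  -0.2693  0.323 ] xyz [-1.2934 -0.0061 -0.0333] rot [-0.0007  0.2472  0.1226] dist 0.3881675314260086 deg 24.832664561122378
```

{"name": "step_arm", "arguments": {
  "xyz": [
    [-0.08, 0, -0.002],
    [-0.2, -0.001, -0.005],
    [-0.33, -0.002, -0.008],
    [-0.46, -0.002, -0.012],
    [-0.59, -0.003, -0.015],
    [-0.72, -0.003, -0.018],
    [-0.85, -0.004, -0.022],
    [-0.97, -0.005, -0.025],
    [-0.97, -0.005, -0.025]
  ],
  "rotation": [
    [0, 0.015, 0.008],
    [0, 0.038, 0.019],
    [0, 0.063, 0.031],
    [0, 0.088, 0.044],
    [0, 0.113, 0.056],
    [0, 0.138, 0.068],
    [0, 0.162, 0.081],
    [0, 0.185, 0.092],
    [0, 0.185, 0.092]
  ]
}}

```text
clock: 22.3
tcp_pos: [0.3806, -0.1752, 0.3213]
orientation: [-1.703, -1.263, 0.789]
contact_force: [-0.2, 0.1, -1.2]
grip_width: 0.0217
```

```bash
python3 - <<'E'
from back import *
cmd(*bp(.12)); q1=go(q,*bp(.12)); q1=go(q1,*bp(0))
E
```

```text
[ 0.3774 -0.1736  0.3217] [ 0.3806 -0.1752  0.3213]
clock 22.3 tcp [ 0.3806 -0.1752  0.3213] grip 0.021725919835502015 F [-0.2036  0.1096 -1.2095] q [ 1.348   0.2525 -1.1484  2.3141  0.7759  0.3506  0.8546]
target [ 0.386  -0.2693  0.313 ] xyz [-0.2948  0.0725 -0.0851] rot [-0.0011  0.0586  0.0298] dist 0.09459263755700432 deg 5.913670649364159
q [ 1.39  0.36 -1.03  2.21  0.84  0.38  0.9 ] err mm 0.0 deg 0.0
q [ 1.1   0.56 -0.72  2.29  1.79  0.3  -0.01] err mm 0.0 deg 0.0
```

{"name": "step_arm", "arguments": {
  "xyz": [
    [-0.1, 0.024, -0.028],
    [-0.2, 0.048, -0.056],
    [-0.295, 0.0725, -0.085],
    [-0.295, 0.0725, -0.085],
    [-0.295, 0.0725, -0.085]
  ],
  "rotation": [
    [0, 0.02, 0.01],
    [0, 0.04, 0.02],
    [-0.001, 0.059, 0.03],
    [-0.001, 0.059, 0.03],
    [-0.001, 0.059, 0.03]
  ]
}}

```text
clock: 22.92
tcp_pos: [0.3861, -0.2692, 0.3128]
orientation: [-1.755, -1.165, 0.728]
contact_force: [-0.4, 0.5, -1.6]
grip_width: 0.0212
```

```bash
python3 - <<'E'
from back import *
cmd(*bp(.02));print(tipnow()); q1=go(q,*bp(.02)); q1=go(q1,*bp(0))
s=grab("side");t=grab("top")
a=cv2.resize(t['pixels'][190:290,410:510],(400,400),interpolation=2);b=cv2.resize(s['pixels'][80:180,320:420],(400,400),interpolation=2)
cv2.imwrite("pics/b1.png",np.hstack([a,b])[:,:,::-1])
E
```

```text
[ 0.3832 -0.2676  0.3132] [ 0.3861 -0.2692  0.3128]
clock 22.925 tcp [ 0.3861 -0.2692  0.3128] grip 0.02117726798467989 F [-0.4356  0.5267 -1.6268] q [ 1.3971  0.3563 -1.0347  2.22    0.8373  0.377   0.9015]
target [ 0.386  -0.2693  0.213 ] xyz [0.0001 0.2987 0.1463] rot [-0.0003 -0.0005  0.0003] dist 0.09977138251750406 deg 0.0561587435092291
[ 0.581  -0.3541  0.1552]
q [ 1.06  0.49 -0.67  2.29  1.63  0.25  0.12] err mm 0.0 deg 0.0
q [ 1.1   0.56 -0.72  2.29  1.78  0.3  -0.01] err mm 0.0 deg 0.0
```

View pics/b1.png

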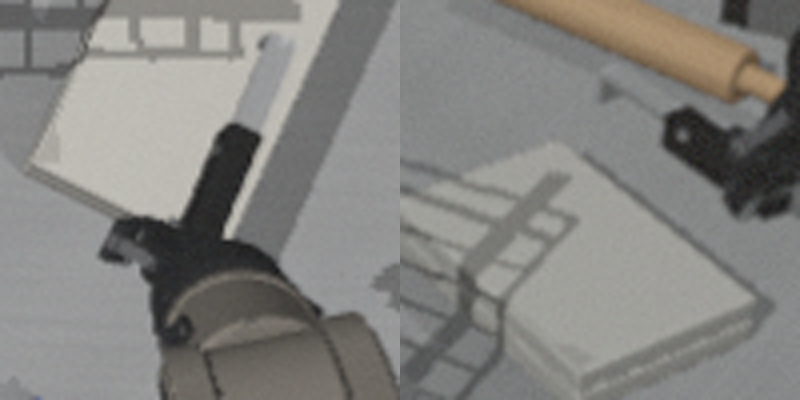

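{"name": "step_arm", "arguments": {
  "xyz": [
    [0, 0.04, 0.02],
    [0, 0.1, 0.049],
    [0, 0.16, 0.078],
    [0, 0.22, 0.108],
    [0, 0.27, 0.132],
    [0, 0.3, 0.146],
    [0, 0.3, 0.146],
    [0, 0.3, 0.146]
  ],
  "rotation": [
    [0, 0, 0],
    [0, 0, 0],
    [0, 0, 0],
    [0, 0, 0],
    [0, 0, 0],
    [0, 0, 0],
    [0, 0, 0],
    [0, 0, 0]
  ]
}}

```text
clock: 24.02
tcp_pos: [0.3865, -0.2687, 0.2133]
orientation: [-1.756, -1.167, 0.729]
contact_force: [-0.0, -0.9, -1.7]
grip_width: 0.0211
```

```bash
python3 - <<'E'
from back import *
cmd(*bp(.005));cmd(*bp(0))
E
```

```text
[ 0.3841 -0.2681  0.2137] [ 0.3865 -0.2687  0.2133]
clock 24.025 tcp [ 0.3865 -0.2687  0.2133] grip 0.021121530273593266 F [-0.0479 -0.8501 -1.7154] q [ 1.0431  0.479  -0.6479  2.2958  1.6367  0.2306  0.1083]
target [ 0.386  -0.2693  0.198 ] xyz [-0.0024  0.0456  0.0231] rot [0.0002 0.0006 0.0005] dist 0.01534416949739446 deg 0.07560064783854337
clock 24.025 tcp [ 0.3865 -0.2687  0.2133] grip 0.021121530273593266 F [-0.0479 -0.8501 -1.7154] q [ 1.0431  0.479  -0.6479  2.2958  1.6367  0.2306  0.1083]
target [ 0.386  -0.2693  0.193 ] xyz [-0.0024  0.0605  0.0305] rot [0.0002 0.0006 0.0005] dist 0.020339185751553426 deg 0.07560064783854337
```

{"name": "step_arm", "arguments": {
  "xyz": [
    [-0.002, 0.015, 0.008],
    [-0.002, 0.03, 0.015],
    [-0.002, 0.04, 0.02],
    [-0.002, 0.046, 0.023],
    [-0.002, 0.046, 0.023]
  ],
  "rotation": [
    [0, 0, 0],
    [0, 0, 0],
    [0, 0, 0],
    [0, 0, 0],
    [0, 0, 0]
  ]
}}

```text
clock: 24.65
tcp_pos: [0.3861, -0.2692, 0.198]
orientation: [-1.755, -1.166, 0.729]
contact_force: [0.6, 0.9, -1.7]
grip_width: 0.0208
```

{"name": "step_arm", "arguments": {
  "xyz": [
    [0, 0.005, 0.002],
    [0, 0.008, 0.004],
    [0, 0.008, 0.004]
  ],
  "rotation": [
    [0, 0, 0],
    [0, 0, 0],
    [0, 0, 0]
  ]
}}

```text
clock: 25.02
tcp_pos: [0.3861, -0.2692, 0.1952]
orientation: [-1.755, -1.166, 0.729]
contact_force: [-0.0, -0.3, -1.6]
grip_width: 0.0212
```

```bash
python3 - <<'E'
from back import *
cmd(*bp(0))
s=grab("side");t=grab("top")
a=cv2.resize(t['pixels'][190:290,400:500],(400,400),interpolation=2);b=cv2.resize(s['pixels'][80:180,320:420],(400,400),interpolation=2)
cv2.imwrite("pics/b2.png",np.hstack([a,b])[:,:,::-1])
E
```

```text
[ 0.3837 -0.2687  0.1956] [ 0.3861 -0.2692  0.1952]
clock 25.025 tcp [ 0.3861 -0.2692  0.1952] grip 0.021172556806573078 F [-0.0274 -0.2872 -1.6031] q [ 1.0827  0.5393 -0.6971  2.2988  1.7854  0.2812 -0.0148]
target [ 0.386  -0.2693  0.193 ] xyz [-0.0003  0.0065  0.0033] rot [0.0001 0.0005 0.0007] dist 0.0021806435979656344 deg 0.07554229930385332
```

View pics/b2.png

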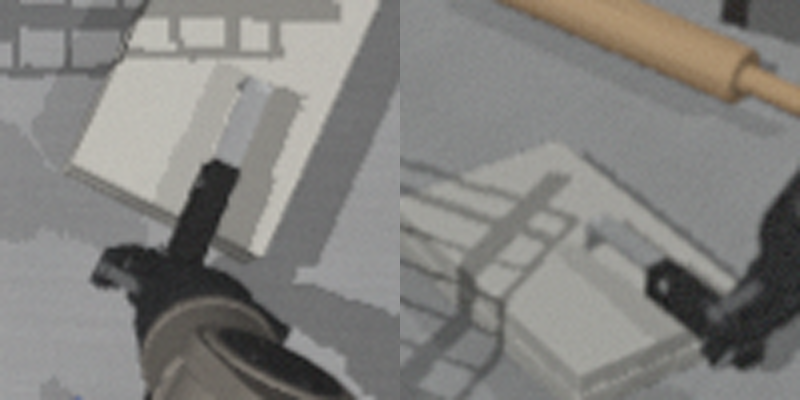

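{"name": "step_arm", "arguments": {
  "xyz": [
    [0, 0.003, 0.0015],
    [0, 0.0065, 0.0033],
    [0, 0.0065, 0.0033],
    [0, 0.0065, 0.0033]
  ],
  "rotation": [
    [0, 0, 0],
    [0, 0, 0],
    [0, 0, 0],
    [0, 0, 0]
  ]
}}

```text
clock: 25.62
tcp_pos: [0.3861, -0.2692, 0.1931]
orientation: [-1.755, -1.167, 0.729]
contact_force: [-0.4, -0.2, -0.7]
grip_width: 0.0213
```

{"name": "step_arm", "arguments": {
  "xyz": [
    [0, 0.002, 0.001],
    [0, 0.002, 0.001],
    [0, 0.002, 0.001]
  ],
  "rotation": [
    [0, 0, 0],
    [0, 0, 0],
    [0, 0, 0]
  ]
}}

```text
clock: 26.0
tcp_pos: [0.3861, -0.2691, 0.1928]
orientation: [-1.756, -1.167, 0.729]
contact_force: [-4.0, 2.4, 5.5]
grip_width: 0.021
```

{"name": "step_arm", "arguments": {
  "xyz": [
    [0, 0, 0],
    [0, 0, 0],
    [0, 0, 0],
    [0, 0, 0],
    [0, 0, 0],
    [0, 0, 0]
  ],
  "rotation": [
    [0, 0, 0],
    [0, 0, 0],
    [0, 0, 0],
    [0, 0, 0],
    [0, 0, 0],
    [0, 0, 0]
  ],
  "grip": 0,
  "force": 20
}}

```text
clock: 26.75
tcp_pos: [0.386, -0.2692, 0.1927]
orientation: [-1.756, -1.167, 0.729]
contact_force: [-0.1, -0.4, -0.0]
grip_width: 0.0853
```

```bash
python3 - <<'E'
from back import *
cmd(*bp(.13)); q1=go(q,*bp(.13))
s=grab("side");t=grab("top")
a=cv2.resize(t['pixels'][190:290,400:500],(400,400),interpolation=2);b=cv2.resize(s['pixels'][80:180,320:420],(400,400),interpolation=2)
cv2.imwrite("pics/b3.png",np.hstack([a,b])[:,:,::-1])
E
```

```text
[ 0.3836 -0.2687  0.1932] [ 0.386  -0.2692  0.1927]
clock 26.75 tcp [ 0.386  -0.2692  0.1927] grip 0.08526011780080286 F [-0.0905 -0.403  -0.0044] q [ 1.0887  0.5481 -0.7049  2.2994  1.8041  0.29   -0.0294]
target [ 0.386  -0.2693  0.323 ] xyz [-0.0013 -0.3897 -0.1915] rot [0.0005 0.0007 0.0004] dist 0.13027625962330466 deg 0.09110932194199019
q [ 1.4   0.34 -1.03  2.21  0.76  0.38  0.97] err mm 0.0 deg 0.0
```

View pics/b3.png

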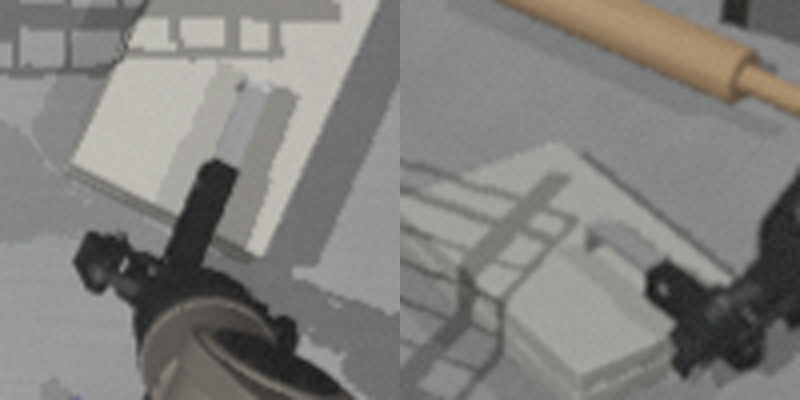

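Hook rests on the boards and the jaws are open on both sides of the handle. I'll lift straight up.

{"name": "step_arm", "arguments": {
  "xyz": [
    [0, -0.03, -0.015],
    [0, -0.09, -0.044],
    [0, -0.15, -0.074],
    [0, -0.22, -0.108],
    [0, -0.3, -0.147],
    [0, -0.39, -0.1915],
    [0, -0.39, -0.1915],
    [0, -0.39, -0.1915]
  ],
  "rotation": [
    [0, 0, 0],
    [0, 0, 0],
    [0, 0, 0],
    [0, 0, 0],
    [0, 0, 0],
    [0, 0, 0],
    [0, 0, 0],
    [0, 0, 0]
  ]
}}

```text
clock: 27.85
tcp_pos: [0.3856, -0.269, 0.3225]
orientation: [-1.756, -1.166, 0.73]
contact_force: [0.2, -0.3, 0.9]
grip_width: 0.0854
```

```bash
python3 - <<'E'
from back import *
o=r.get_obs();print(o['clock'],o['contact_force'],abs(o['qvel']).max())
s=grab("side","fin_s");t=grab("top","fin_t")
a=cv2.resize(t['pixels'][190:290,400:500],(400,400),interpolation=2);b=cv2.resize(s['pixels'][80:180,320:420],(400,400),interpolation=2)
cv2.imwrite("pics/b4.png",np.hstack([a,b])[:,:,::-1])
a=cv2.resize(t['pixels'][135:210,225:355],(693,400),interpolation=2); cv2.imwrite("pics/b5.png",a[:,:,::-1])
i0=cv2.imread("pics/top0.png");d=cv2.absdiff(i0,t['pixels'][:,:,::-1].copy())[200:285,130:210]; print("bowl diff",d.mean())
E
```

```text
[ 0.3828 -0.2673  0.3229] [ 0.3856 -0.269   0.3225]
27.85 [ 0.1567 -0.3191  0.8844] 0.02256150159743745
bowl diff 3.156470588235294
```

View pics/b4.png

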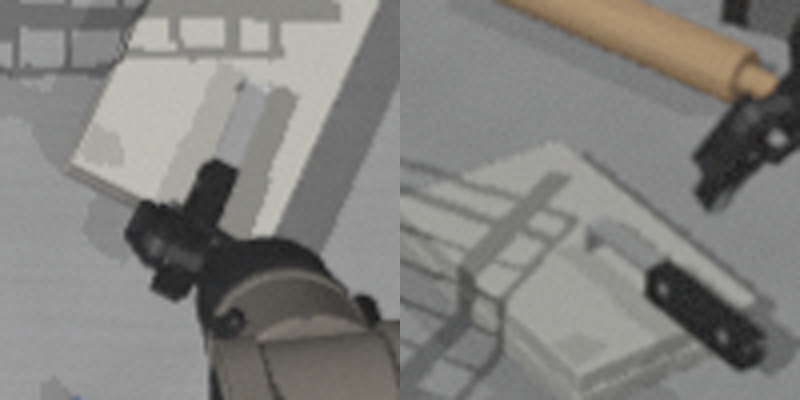

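View pics/b5.png

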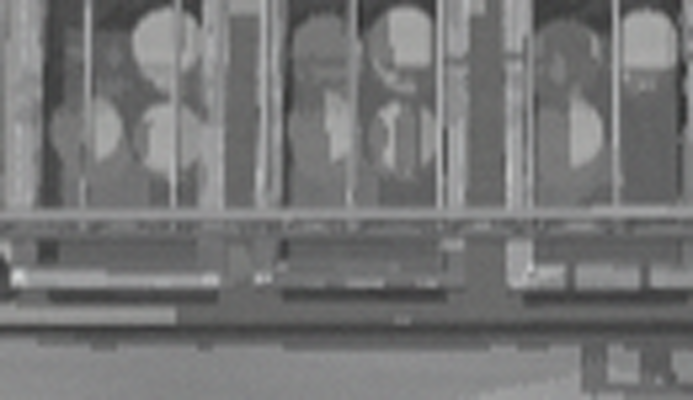

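View pics/fin_s.png

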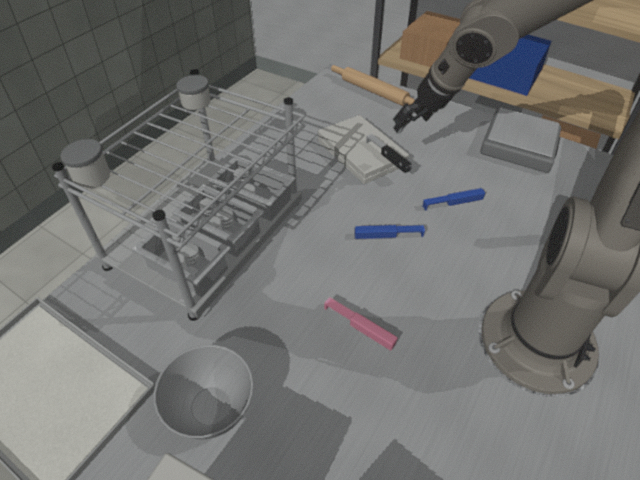

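Everything is in place: the middle pan's rim is level with its neighbours (crop rows about 288 against 289 and 290), the hook is on the boards, and nothing is touching the robot. I'll hand in now.

```bash
python3 - <<'E'
from bench import r
print(r.hand_in()); 
E
```

```text
the job is handed in; nothing more can be done
None
```

The middle pan is drawn forward and the black hook is back on the cutting boards. I handed the job in shortly after 27.9 s on the clock (limit 56 s); no verdict is reported.

**What I did:** I gripped the overhanging rear of the hook's handle with the tool leaning back about 26°. I lowered the leg in behind the pushed-back pan's front wall and drew the pan straight forward. I then freed the leg, carried the hook back and set it down. The wrist force was up to about 7 N as it touched the boards, and I only opened the jaws after that.

**Last checks:**
- **Pan:** its front rim lines up with both neighbours to about 1 mm in the top view, and the three rims lie on one line in the side view.
- **Hook:** it lies level where it started, with the gripper about 130 mm above it and touching nothing.
- **Other things:** the two neighbouring pans and the bowl show no visible shift.

**What failed or disagreed:**
- My first approach to the hook ran into joint limits. I backed off and came in again with the elbow on the other side and the gripper turned half round.
- With the hook in front of the rack, the cameras put its tip about 7 mm from where the arm's position said (mainly the top view). I used the camera-based offset for most of the distance. When I set the hook down, though, it touched the boards at the height it was gripped at, so the roughly 5 mm height part of that offset was not real. The margins covered it.

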